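# Set four resistor tubes on their mounting bases

## Robot

A 6-joint arm with a two-finger parallel gripper is mounted at the origin on the work surface. World frame = base frame: x ahead of the robot, y to its left, z up, the work surface at z = 0. Lengths are in m, angles in rad, forces in N, time in s.
With the tool pointing down it reaches from about 0.275 to 0.75 m from the base axis. Payload 10.2 kg.
Tool frame: the origin (TCP) lies between the finger pads; the fingertips stand 17 mm ahead of it and the grasp point (between the pads) lies 2 mm behind it; z points along the fingers, y is the direction in which the jaws open and shut (so a half turn about z gives the same grasp; the last joint's range is limited). The gripper opens to 88 mm and grips with 3 to 60 N. Pads are 18 mm wide; open, the fingers measure 123 mm over their backs; the gripper's body (75 mm by 187 mm) begins 45 mm behind the grasp point.
Start: joints at [0.899, 0.313, 1.498, -0, 1.331, -0.223], TCP at [0.228, 0.473, 0.256] pointing down, gripper open.
Joint ranges: [-2.94, 2.94], [-0.97, 2.17], [0.19, 2.56], [-1.23, 4.37], [0.02, 3.11], [-2.88, 2.88]. Speed limits (rad/s): [2.39, 2.39, 3.01, 3.14, 3.14, 3.14].

## Interface

Orientations are given as a unit quaternion [x, y, z, w].
In Python, from station import ctrl, optics gives the robot as it stands.
- The arm moves only by the shell command python3 -m pendant 'ROWS' [FORCE]. ROWS is JSON, a list of rows, each an object of numbers: "jaw": the finger opening in m, from 0 to 0.0881; "dx", "dy", "dz": the shift along the world's x, y, z in m; "ax", "ay", "az": the turn, a rotation vector about the world's x, y, z in degrees. A call has 1 to 8 rows; each row shifts and turns the pose as measured when the row begins; what a row does not reach is not made up. A row lasts 1/8 s, in which the tool goes at most 62.5 mm and 10.7 degrees, less where a joint would pass 70% of its speed; a pose out of reach is approached as far as the arm can. A call with a gripper value outside its range is refused whole. The fingers move at their own pace and stop on an object; FORCE is the grip in N (left out, the last holds). Time passes only in rows, so rows that do not move let the fingers close. It gives the time, the measured TCP pose, the force and the opening at its end, in the units of the state.
- ctrl.read_state(): the state, without advancing time (a new reading comes with each control period).
- optics.get_image(name): name is "side" or "top"; returns a dict with "pixels" (420x560x3 uint8, red, green, blue), "intrinsics" (3x3 intrinsics, pixels), "T" (4x4, takes a point from camera to world coordinates). Camera axes: x right, y up, looking along -z (the intrinsics and any distortion apply to the point x, -y, -z); pixel columns grow to the right and rows downward; lengths in m; the calibration is good to about 2 mm. A picture is of the moment at which its call begins. There is no depth.
- ctrl.finish_job(): hands the job in, once; it reports no verdict.
The state is a dict: "clock": time; "qpos": joint angles; "qd": joint speeds; "effort": joint torques, N m; "tool_pos": TCP position; "eef_rot": TCP orientation; "contact_force": force on the tool from outside, world axes, zero at the start; "torque": the same for the moment, N m; "gripper_width": opening from 0.0 (shut) to 1.0 (fully open).
Only numpy, scipy, OpenCV 4.12 (cv2) and the standard library are available. Lean on these libraries where they do the work, as an engineer would, in place of code of your own. Each camera call takes 0.05 s, during which the arm holds its last target.

## Task

Put each of the four white ceramic resistor tubes on the mounting base made for its length, shortest tube on the shortest base and so on up to the longest, lying lengthwise in the middle of the plate between the two end cheeks, with both feet flat on the plate. The ceramic is brittle, so set each tube down rather than dropping it, and leave the brass plug body and the black receiver cup where they stand.

Things in the scene. Friction and masses are not known exactly. Their poses are not given: they have to be found in the camera images.
- tube_a: the shortest of four loose white ceramic resistor tubes: 46 mm long, 22 mm in diameter, lying on two small steel feet (one under each end, each 8 mm along the tube, 26 mm wide, 4 mm high) so that it does not roll. Origin at the centre of the underside of the feet; x along the tube, z up; the tube's axis is 16 mm above the origin. The middle 28 mm, between the feet, is bare tube to grip across its 22 mm. 35 g, varying by some 30 %
- tube_b: the second shortest of four loose white ceramic resistor tubes: 68 mm long, 22 mm in diameter, lying on two small steel feet (one under each end, each 8 mm along the tube, 26 mm wide, 4 mm high) so that it does not roll. Origin at the centre of the underside of the feet; x along the tube, z up; the tube's axis is 16 mm above the origin. The middle 50 mm, between the feet, is bare tube to grip across its 22 mm. 50 g, varying by some 30 %
- tube_c: the second longest of four loose white ceramic resistor tubes: 90 mm long, 22 mm in diameter, lying on two small steel feet (one under each end, each 8 mm along the tube, 26 mm wide, 4 mm high) so that it does not roll. Origin at the centre of the underside of the feet; x along the tube, z up; the tube's axis is 16 mm above the origin. The middle 72 mm, between the feet, is bare tube to grip across its 22 mm. 65 g, varying by some 30 %
- tube_d: the longest of four loose white ceramic resistor tubes: 112 mm long, 22 mm in diameter, lying on two small steel feet (one under each end, each 8 mm along the tube, 26 mm wide, 4 mm high) so that it does not roll. Origin at the centre of the underside of the feet; x along the tube, z up; the tube's axis is 16 mm above the origin. The middle 94 mm, between the feet, is bare tube to grip across its 22 mm. 80 g, varying by some 30 %
- base_a: the shortest of four mounting bases, for the 46 mm tube: a dark wooden plate 80 mm long (x) and 56 mm wide (y), 8 mm thick, with a black cheek across each end; the cheeks are 8 mm thick, stand 14 mm above the plate (top 22 mm above the desk) and leave a clear gap of 64 mm between them. The long sides are open. Fixed to the desk. Origin at the centre of its underside, at desk level; x along its length, z up; a seated tube rests on the plate, 8 mm above the origin
- base_b: the second shortest of four mounting bases, for the 68 mm tube: a dark wooden plate 102 mm long (x) and 56 mm wide (y), 8 mm thick, with a black cheek across each end; the cheeks are 8 mm thick, stand 14 mm above the plate (top 22 mm above the desk) and leave a clear gap of 86 mm between them. The long sides are open. Fixed to the desk. Origin at the centre of its underside, at desk level; x along its length, z up; a seated tube rests on the plate, 8 mm above the origin
- base_c: the second longest of four mounting bases, for the 90 mm tube: a dark wooden plate 124 mm long (x) and 56 mm wide (y), 8 mm thick, with a black cheek across each end; the cheeks are 8 mm thick, stand 14 mm above the plate (top 22 mm above the desk) and leave a clear gap of 108 mm between them. The long sides are open. Fixed to the desk. Origin at the centre of its underside, at desk level; x along its length, z up; a seated tube rests on the plate, 8 mm above the origin
- base_d: the longest of four mounting bases, for the 112 mm tube: a dark wooden plate 146 mm long (x) and 56 mm wide (y), 8 mm thick, with a black cheek across each end; the cheeks are 8 mm thick, stand 14 mm above the plate (top 22 mm above the desk) and leave a clear gap of 130 mm between them. The long sides are open. Fixed to the desk. Origin at the centre of its underside, at desk level; x along its length, z up; a seated tube rests on the plate, 8 mm above the origin
- plug: bystander, loose: brass plug body standing upright, 46 mm high, 30 mm foot flange, 20 mm barrel. Origin at the centre of its underside, z up
- cup: bystander, loose: black bakelite receiver cup standing mouth up, 52 mm across, 34 mm high. Origin at the centre of its underside, z up
Not all that is in view belongs to the job. Leave any green look-alike of the base_d alone.

How it is judged:
By the outcome, as a careful person would: the job done as asked, in the order asked, and still so for the second after the job is handed in, with the robot touching nothing.
It also fails if it takes over 96 s, if anything falls off the work surface, if the arm or the gripper's body presses on something with over 40 N, if the wrist force passes 120 N, or if a joint passes its speed limit or range.

## Working session

There is one attempt and no reset: what is moved stays moved. The work goes in short steps, Python scripts to look and compute and a shell command to move; the robot and the scene stay as the last step left them, time stands still between calls to the robot, and variables do not carry over. Pictures are saved under pics/ and viewed, and the job is handed in when it is done.

```bash
mkdir -p pics
python3 - <<'E'
from station import ctrl, optics
import cv2
print(ctrl.read_state())
for n in("top","side"):
    r=optics.get_image(n); cv2.imwrite(f"pics/{n}0.png",r["pixels"][:,:,::-1]); print(n,r["intrinsics"],r["T"], [k for k in r])
E
```

```text
{'clock': 0.0, 'qpos': array([ 8.98591379e-01,  3.13489120e-01,  1.49843544e+00, -1.91567099e-05,
        1.33099489e+00, -2.23403882e-01]), 'qd': array([ 0.00024814, -0.00089882,  0.00131381,  0.00128895, -0.00073357,
        0.00148407]), 'effort': array([-1.67910830e-04, -4.02208221e+01, -2.52268696e+01,  6.94509270e-02,
        3.52445198e-02, -2.10952176e-04]), 'tool_pos': array([0.22766413, 0.47282092, 0.25514165]), 'eef_rot': array([ 2.22519692e-01,  9.74927970e-01, -6.02013053e-04, -2.78856636e-04]), 'contact_force': array([0.03073849, 0.33020041, 0.37692297]), 'torque': array([ 0.03193813,  0.01111162, -0.03917293]), 'gripper_width': 0.9997629709841142}
top [[475.96913428   0.         282.34221137]
 [  0.         475.96913428 211.59971967]
 [  0.           0.           1.        ]] [[-0.00965889  0.99760519 -0.06848788  0.36648686]
 [-0.99980731 -0.01080532 -0.01638842 -0.01845879]
 [-0.01708921  0.06831639  0.99751733  1.17443913]
 [ 0.          0.          0.          1.        ]] ['pixels', 'intrinsics', 'T']
side [[475.41491086   0.         282.73443904]
 [  0.         475.41491086 203.31489971]
 [  0.           0.           1.        ]] [[ 0.92902729  0.20143485 -0.31037443  0.09638384]
 [-0.36965457  0.46845717 -0.8024359  -0.90147571]
 [-0.01624143  0.86021618  0.50967081  0.61658316]
 [ 0.          0.          0.          1.        ]] ['pixels', 'intrinsics', 'T']
```

View pics/top0.png

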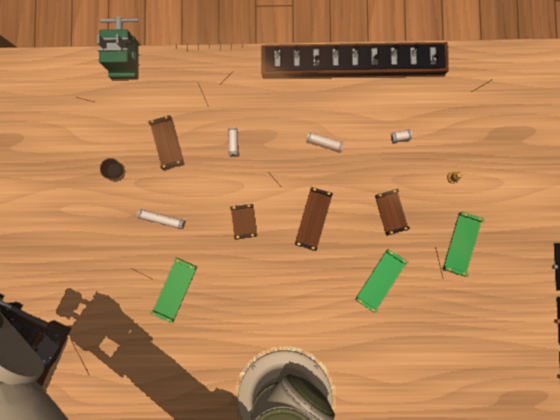

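View pics/side0.png

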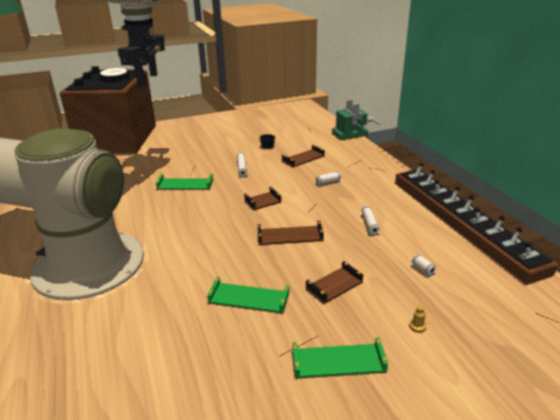

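```bash
cat > h.py <<'E'
import numpy as np, cv2
from station import ctrl, optics
def px2w(im,u,v,z):
    K=im["intrinsics"];T=im["T"]
    d=np.array([(u-K[0,2])/K[0,0],-(v-K[1,2])/K[1,1],-1.0]);d=T[:3,:3]@d;o=T[:3,3]
    return o+d*(z-o[2])/d[2]
def w2px(im,p):
    K=im["intrinsics"];T=im["T"];c=T[:3,:3].T@(np.asarray(p)-T[:3,3])
    return K[0,0]*c[0]/-c[2]+K[0,2], K[1,1]*-c[1]/-c[2]+K[1,2]
def blobs(im,mask,z,lo=40,hi=3000):
    n,l,s,c=cv2.connectedComponentsWithStats(mask.astype(np.uint8),connectivity=8)
    out=[]
    for i in range(1,n):
        if lo<s[i,4]<hi:
            v,u=np.where(l==i)
            P=np.array([px2w(im,a,b,z)[:2] for a,b in zip(u,v)])
            r=cv2.minAreaRect((P*1000).astype(np.float32))
            m=P.mean(0);w,V=np.linalg.eigh(np.cov((P-m).T));a=V[:,1]
            out.append((s[i,4],c[i].round(1),np.round(r[0],1),np.sort(np.round(r[1],1))+2.4,round(float(np.degrees(np.arctan2(a[1],a[0]))%180),1),(m*1000).round(1)))
    return out
E
python3 - <<'E'
from h import *
im=optics.get_image("top");p=im["pixels"];h=cv2.cvtColor(p,cv2.COLOR_RGB2HSV)
cv2.imwrite("pics/crop.png",cv2.resize(p[100:260,90:490,::-1],None,fx=2,fy=2,interpolation=cv2.INTER_CUBIC))
print("white")
m=(h[...,1]<70)&(h[...,2]>110);m[:100]=0;m[280:]=0
for b in blobs(im,m,.016):print(*b)
print("dark")
m=(h[...,2]<125);m[:100]=0;m[270:]=0
m=cv2.morphologyEx(m.astype(np.uint8),cv2.MORPH_CLOSE,np.ones((3,3)))
for b in blobs(im,m,.015):print(*b)
E
```

```text
white
185 [232.5 140.9] [622.7 122.9] [22.1 67.5] 2.6 [622.3 121.9]
149 [401.5 135.3] [ 630.8 -294.3] [22.2 48.6] 99.9 [ 630.8 -294.1]
136 [324.2 140.2] [ 620.8 -104.6] [12.7 88.6] 72.1 [ 621.1 -104.1]
342 [160.1 218.5] [433.  300.5] [ 24.2 115.1] 75.4 [432.4 300.2]
dark
199 [163.9 122.9] [668.1 287. ] [45.1 84.1] 71.6 [670.1 292.6]
48 [398.4 139.3] [ 622.8 -291.5] [19.8 48.9] 89.2 [ 621.  -286.4]
425 [111.9 169.2] [555.4 419.9] [52.1 65.4] 57.8 [555.7 420.9]
140 [171.1 164.2] [566.8 272. ] [27.3 57.2] 100.6 [566.4 274.2]
50 [453.4 177.7] [ 524.5 -417.9] [20. 24.] 110.9 [ 524.5 -417.4]
1287 [313.  218.9] [428.1 -74.4] [ 56.7 149.7] 162.9 [427.5 -74.1]
883 [391.  213.7] [ 442.4 -265.3] [ 62.4 103.9] 19.8 [ 438.2 -263.6]
697 [243.6 221.8] [422.8  96.5] [57.2 82.8] 6.1 [422.2  95.5]
124 [457.5 233.6] [ 377.  -413.7] [ 57.9 153. ] 150.9 [ 388.2 -422.6]
164 [556.4 256.2] [ 332.2 -654.9] [19.  65.1] 176.1 [ 331.6 -657. ]
```

View pics/crop.png

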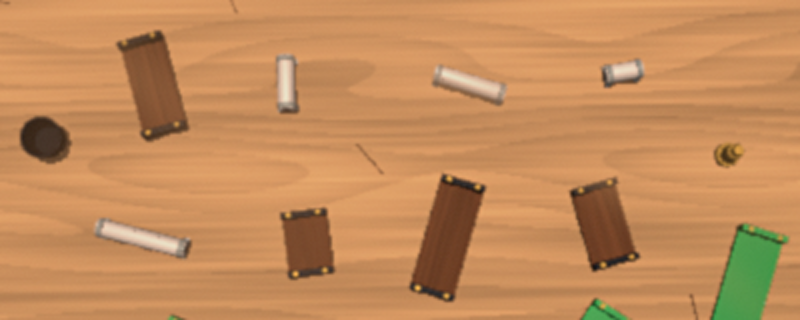

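```bash
cat > fit.py <<'E'
from h import *
from scipy.optimize import minimize
S=4
def box(cx,cy,z0,z1,lx,ly): return [(cx+a*lx/2,cy+b*ly/2,z) for a in(-1,1) for b in(-1,1) for z in(z0,z1)]
def parts(kind,L):
    if kind=="tube":
        t=np.linspace(0,2*np.pi,24)
        return [[(s*L/2,.011*np.cos(q),.016+.011*np.sin(q)) for s in(-1,1) for q in t]]+[box(s*(L/2-.004),0,0,.004,.008,.026) for s in(-1,1)]
    return [box(0,0,0,.008,L,.056)]+[box(s*(L/2-.004),0,.0,.022,.008,.056) for s in(-1,1)]
def render(im,kind,L,x,y,yaw,z,win):
    u0,v0,u1,v1=win;m=np.zeros(((v1-v0)*S,(u1-u0)*S),np.uint8)
    c,s=np.cos(yaw),np.sin(yaw)
    for pt in parts(kind,L):
        q=np.array([w2px(im,(x+c*a-s*b,y+s*a+c*b,z+h)) for a,b,h in pt])
        q=((q+.5-[u0,v0])*S)
        cv2.fillConvexPoly(m,cv2.convexHull(q.round().astype(np.int32)),1)
    return cv2.resize(m.astype(np.float32),(u1-u0,v1-v0),interpolation=cv2.INTER_AREA)
def feat(im,kind):
    h=cv2.cvtColor(im["pixels"],cv2.COLOR_RGB2HSV)
    if kind=="tube": return (h[...,1]<100).astype(np.float32)
    return (h[...,2]<150).astype(np.float32)
def fit(im,kind,L,x,y,yawd,z=0.):
    cu,cv=w2px(im,(x,y,z+.01));R=38 if im["T"][2,3]>1 else 50
    win=[int(cu-R),int(cv-R),int(cu+R),int(cv+R)]
    f=feat(im,kind)[win[1]:win[3],win[0]:win[2]]
    # keep only the component(s) near the initial render
    g=render(im,kind,L,x,y,np.radians(yawd),z,win)
    n,l=cv2.connectedComponents((f>0).astype(np.uint8))
    k=np.zeros_like(f)
    for i in range(1,n):
        w=l==i
        if g[w].sum()>.3*w.sum():k[w]=1
    def cost(p):
        r=render(im,kind,L,p[0]/1e3,p[1]/1e3,np.radians(p[2]),z,win);return 1-np.minimum(r,k).sum()/np.maximum(r,k).sum()
    p0=np.array([x*1e3,y*1e3,yawd]);best=None
    for d in (4,8):
        sim=np.vstack([p0]+[p0+np.eye(3)[i]*d for i in range(3)])
        r=minimize(cost,p0,method="Nelder-Mead",options=dict(initial_simplex=sim,xatol=.05,fatol=1e-4))
        if best is None or r.fun<best.fun:best=r
        p0=best.x
    return best.x.round(1),round(best.fun,3)
E
python3 - <<'E'
from fit import *
O=[("a","tube",.046,.631,-.294,100),("b","tube",.068,.622,.122,3),("c","tube",.090,.621,-.104,72),("d","tube",.112,.432,.300,75),
("A","base",.080,.422,.096,6),("B","base",.102,.440,-.264,18),("C","base",.124,.618,.281,14),("D","base",.146,.428,-.074,163)]
for n in("top","side"):
    im=optics.get_image(n)
    for o in O: print(n,o[0],*fit(im,*o[1:]))
E
```

```text
top a [ 630.9 -293.3   99.6] 0.127
top b [623.1 122.1   2.5] 0.123
top c [ 619.4 -103.5   72.8] 0.138
top d [432.7 300.3  75.2] 0.081
top A [423.5  96.    7.3] 0.083
top B [ 442.9 -265.7   15. ] 0.058
top C [621.3 287.5  14.8] 0.058
top D [428.4 -73.8 163.4] 0.049
side a [ 635.6 -290.    98.6] 0.122
side b [626.9 126.4   5.1] 0.132
side c [ 622.9 -101.8   70.6] 0.094
side d [436.  305.3  75.1] 0.086
side A [426.3  97.9   5.1] 0.1
side B [ 446.3 -264.7   14.8] 0.069
side C [624.8 290.   14.1] 0.11
side D [430.8 -74.2 163. ] 0.085
```

```bash
cat > st.py <<'E'
import sys,numpy as np
from station import ctrl
s=ctrl.read_state();x,y,z,w=s["eef_rot"];p=s["tool_pos"]*1e3
from scipy.spatial.transform import Rotation as R
M=R.from_quat(s["eef_rot"]).as_matrix();j=np.degrees(np.arctan2(M[1,1],M[0,1]))
print("t",s["clock"],"pos",p.round(1),"jaw",j.round(1),"zax",M[:,2].round(4),"F",s["contact_force"].round(1),"w",round(s["gripper_width"]*88.1,1),"q6",np.degrees(s["qpos"][5]).round())
if len(sys.argv)>1:
    t=[float(a) for a in sys.argv[1:]]
    print("d",(np.array(t[:3])-p).round(1),"az",round((t[3]-j+90)%180-90,1),round((t[3]-j+180)%360-180,1))
    # tilt correction
    a=np.cross(M[:,2],[0,0,-1]);print("tiltfix deg",np.degrees(a).round(2))
E
python3 -m pendant '[{"dx":0.029,"dy":-0.054,"dz":-0.006,"az":-5},{"dx":0.029,"dy":-0.054,"dz":-0.006,"az":-5},{"dx":0.029,"dy":-0.054,"dz":-0.006,"az":-5},{"dx":0.029,"dy":-0.054,"dz":-0.006,"az":-5},{"dx":0.029,"dy":-0.054,"dz":-0.006,"az":-5},{"dx":0.029,"dy":-0.054,"dz":-0.006,"az":-5},{"dx":0.029,"dy":-0.054,"dz":-0.006,"az":-5},{"dx":0.029,"dy":-0.054,"dz":-0.006,"az":-5}]' 15; python3 st.py 633 -291.7 120 9
```

```text
t 0.25 pos [227.7 472.9 255.5] jaw 64.3 zax [-3.e-04 -5.e-04 -1.e+00] F [-0.3  0.2 -0.1] w 87.8 q6 -13.0
d [ 405.3 -764.6 -135.5] az -55.3 -55.3
tiltfix deg [ 0.03 -0.02  0.  ]invalid input
```

```bash
python3 -m pendant '[{"jaw":0.088,"dx":0.029,"dy":-0.054,"dz":-0.006,"ax":0,"ay":0,"az":-5},{"jaw":0.088,"dx":0.029,"dy":-0.054,"dz":-0.006,"ax":0,"ay":0,"az":-5}]' 15; python3 st.py 633 -291.7 120 9
```

```text
clock: 0.5
tool_pos: [0.2854, 0.3645, 0.2429]
eef_rot: [0.306, 0.952, 0.0, 0.0]
contact_force: [1.4, -0.3, 0.4]
gripper_width: 0.997
t 0.5 pos [285.4 364.5 242.9] jaw 54.4 zax [ 1.e-04  2.e-04 -1.e+00] F [ 1.4 -0.3  0.4] w 87.9 q6 -17.0
d [ 347.6 -656.2 -122.9] az -45.4 -45.4
tiltfix deg [-0.01  0.01  0.  ]
```

```bash
python3 -m pendant '[{"jaw":0.088,"dx":0.027,"dy":-0.0505,"dz":-0.009,"ax":0,"ay":0,"az":-3.5},{"jaw":0.088,"dx":0.027,"dy":-0.0505,"dz":-0.009,"ax":0,"ay":0,"az":-3.5},{"jaw":0.088,"dx":0.027,"dy":-0.0505,"dz":-0.009,"ax":0,"ay":0,"az":-3.5},{"jaw":0.088,"dx":0.027,"dy":-0.0505,"dz":-0.009,"ax":0,"ay":0,"az":-3.5},{"jaw":0.088,"dx":0.027,"dy":-0.0505,"dz":-0.009,"ax":0,"ay":0,"az":-3.5},{"jaw":0.088,"dx":0.027,"dy":-0.0505,"dz":-0.009,"ax":0,"ay":0,"az":-3.5},{"jaw":0.088,"dx":0.027,"dy":-0.0505,"dz":-0.009,"ax":0,"ay":0,"az":-3.5},{"jaw":0.088,"dx":0.027,"dy":-0.0505,"dz":-0.009,"ax":0,"ay":0,"az":-3.5}]' 15; python3 st.py 633 -291.7 120 9
```

```text
clock: 1.5
tool_pos: [0.5063, -0.0539, 0.1698]
eef_rot: [0.534, 0.845, 0.001, 0.002]
contact_force: [1.1, 0.6, 0.8]
gripper_width: 1.002
t 1.5 pos [506.3 -53.9 169.8] jaw 25.4 zax [ 0.0046  0.     -1.    ] F [1.1 0.6 0.8] w 88.3 q6 -45.0
d [ 126.7 -237.8  -49.8] az -16.4 -16.4
tiltfix deg [-0.    0.26  0.  ]
```

```bash
python3 -m pendant '[{"jaw":0.088,"dx":0.0253,"dy":-0.0476,"dz":-0.01,"ax":0,"ay":0.2,"az":-3.3},{"jaw":0.088,"dx":0.0253,"dy":-0.0476,"dz":-0.01,"ax":0,"ay":0,"az":-3.3},{"jaw":0.088,"dx":0.0253,"dy":-0.0476,"dz":-0.01,"ax":0,"ay":0,"az":-3.3},{"jaw":0.088,"dx":0.0253,"dy":-0.0476,"dz":-0.01,"ax":0,"ay":0,"az":-3.3},{"jaw":0.088,"dx":0.0253,"dy":-0.0476,"dz":-0.01,"ax":0,"ay":0,"az":-3.3},{"jaw":0.088,"dx":0,"dy":0,"dz":0,"ax":0,"ay":0,"az":0}]' 15; python3 st.py 633 -291.7 60 9
python3 - <<'E'
from h import *
for n in("top","side"):
    im=optics.get_image(n);p=im["pixels"];u,v=map(int,w2px(im,(.633,-.2917,.02)));cv2.imwrite(f"pics/{n}1.png",cv2.resize(p[max(0,v-70):v+70,u-90:u+90,::-1],None,fx=4,fy=4))
E
```

```text
clock: 2.25
tool_pos: [0.6356, -0.3037, 0.1147]
eef_rot: [0.656, 0.755, 0.0, -0.001]
contact_force: [-0.4, 0.9, 0.3]
gripper_width: 0.996
t 2.25 pos [ 635.6 -303.7  114.7] jaw 8.0 zax [-0.001   0.0012 -1.    ] F [-0.4  0.9  0.3] w 87.7 q6 -43.0
d [ -2.6  12.  -54.7] az 1.0 1.0
tiltfix deg [-0.07 -0.06 -0.  ]
```

View pics/side1.png

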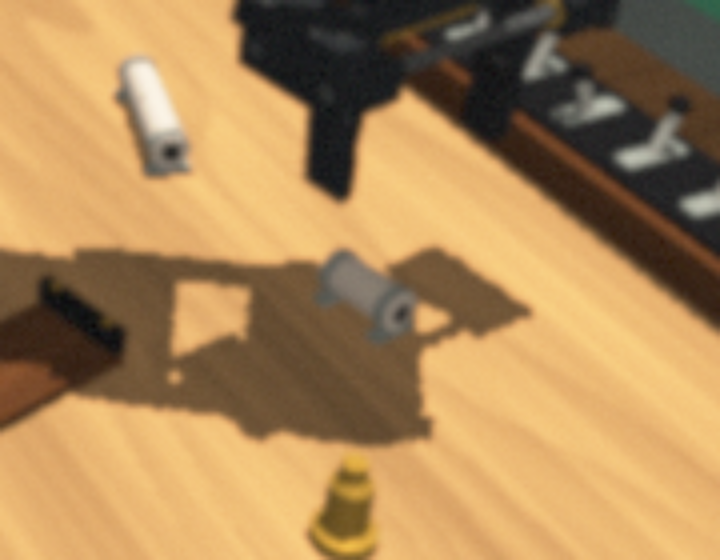

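View pics/top1.png

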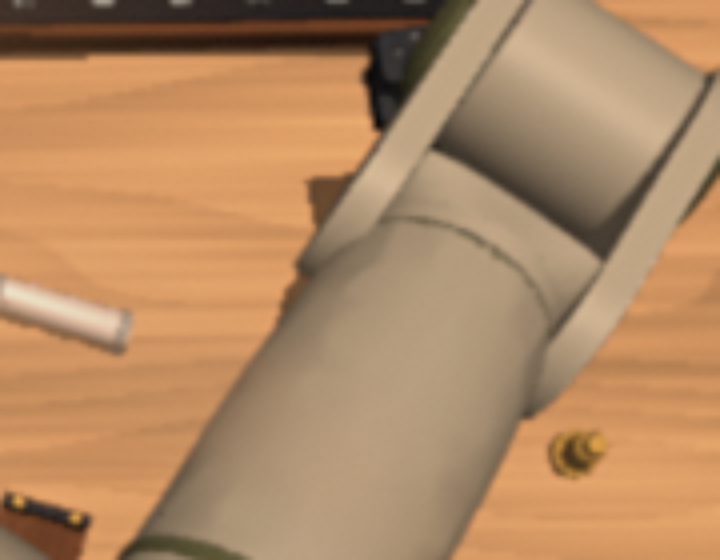

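```bash
python3 -m pendant '[{"jaw":0.07,"dx":-0.0026,"dy":0.012,"dz":-0.02,"ax":0,"ay":0,"az":1},{"jaw":0.06,"dx":0,"dy":0,"dz":-0.02,"ax":0,"ay":0,"az":0},{"jaw":0.06,"dx":0,"dy":0,"dz":-0.015,"ax":0,"ay":0,"az":0},{"jaw":0.06,"dx":0,"dy":0,"dz":0,"ax":0,"ay":0,"az":0}]' 15; python3 st.py 633 -291.7 21 9
python3 - <<'E'
from h import *
for n in("side",):
    im=optics.get_image(n);p=im["pixels"];u,v=map(int,w2px(im,(.633,-.2917,.02)));cv2.imwrite(f"pics/{n}2.png",cv2.resize(p[max(0,v-70):v+70,u-90:u+90,::-1],None,fx=4,fy=4))
E
```

```text
clock: 2.85
tool_pos: [0.6331, -0.2837, 0.0643]
eef_rot: [0.645, 0.764, 0.001, 0.001]
contact_force: [0.8, -0.4, 0.8]
gripper_width: 0.681
t 2.85 pos [ 633.1 -283.7   64.3] jaw 9.6 zax [ 3.1e-03 -5.0e-04 -1.0e+00] F [ 0.8 -0.4  0.8] w 60.0 q6 -43.0
d [ -0.1  -8.  -43.3] az -0.6 -0.6
tiltfix deg [0.03 0.18 0.  ]
```

View pics/side2.png

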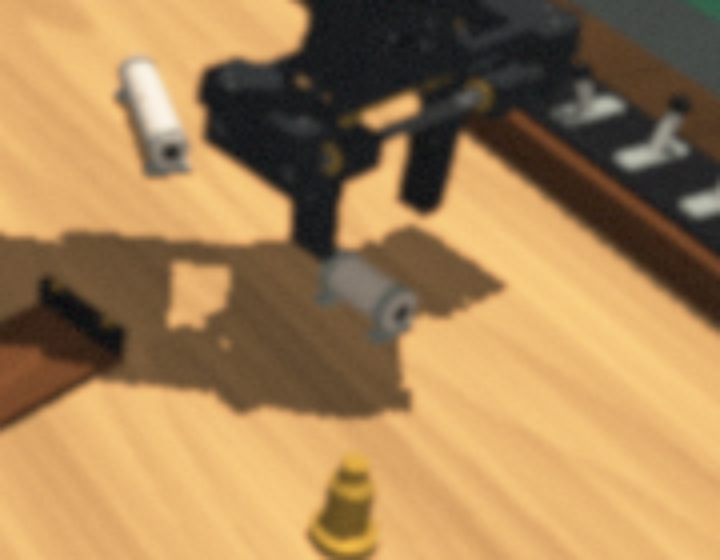

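```bash
python3 -m pendant '[{"jaw":0.06,"dx":0,"dy":-0.008,"dz":0,"ax":0,"ay":0.1,"az":-0.6},{"jaw":0.06,"dx":0,"dy":0,"dz":0,"ax":0,"ay":0,"az":0},{"jaw":0.06,"dx":0,"dy":0,"dz":0,"ax":0,"ay":0,"az":0}]' 15; python3 st.py 633 -291.7 21 9;sleep 0; python3 st.py 633 -291.7 21 9
```

```text
clock: 3.28
tool_pos: [0.6342, -0.2931, 0.0675]
eef_rot: [0.65, 0.76, 0.0, 0.003]
contact_force: [0.3, -0.2, -0.5]
gripper_width: 0.68
t 3.275 pos [ 634.2 -293.1   67.5] jaw 9.0 zax [ 0.0053 -0.0033 -1.    ] F [ 0.3 -0.2 -0.5] w 59.9 q6 -43.0
d [ -1.2   1.4 -46.5] az 0.0 0.0
tiltfix deg [0.19 0.31 0.  ]
t 3.275 pos [ 634.2 -293.1   67.5] jaw 9.0 zax [ 0.0053 -0.0033 -1.    ] F [ 0.3 -0.2 -0.5] w 59.9 q6 -43.0
d [ -1.2   1.4 -46.5] az 0.0 0.0
tiltfix deg [0.19 0.31 0.  ]
```

```bash
python3 -m pendant '[{"jaw":0.06,"dx":-0.001,"dy":0.001,"dz":-0.016,"ax":0.2,"ay":0.3,"az":0},{"jaw":0.06,"dx":0,"dy":0,"dz":-0.015,"ax":0,"ay":0,"az":0},{"jaw":0.06,"dx":0,"dy":0,"dz":-0.01,"ax":0,"ay":0,"az":0},{"jaw":0.06,"dx":0,"dy":0,"dz":0,"ax":0,"ay":0,"az":0},{"jaw":0.06,"dx":0,"dy":0,"dz":0,"ax":0,"ay":0,"az":0}]' 15; python3 st.py 633 -291.7 21 9
```

```text
clock: 3.9
tool_pos: [0.6326, -0.2916, 0.0224]
eef_rot: [0.65, 0.76, 0.0, -0.001]
contact_force: [-0.7, -0.3, 0.7]
gripper_width: 0.68
t 3.9 pos [ 632.6 -291.6   22.4] jaw 9.0 zax [-0.0019  0.0016 -1.    ] F [-0.7 -0.3  0.7] w 59.9 q6 -43.0
d [ 0.4 -0.1 -1.4] az 0.0 0.0
tiltfix deg [-0.09 -0.11 -0.  ]
```

```bash
python3 -m pendant '[{"jaw":0.03,"dx":0,"dy":0,"dz":-0.001,"ax":0,"ay":0,"az":0},{"jaw":0.015,"dx":0,"dy":0,"dz":0,"ax":0,"ay":0,"az":0},{"jaw":0.015,"dx":0,"dy":0,"dz":0,"ax":0,"ay":0,"az":0},{"jaw":0.015,"dx":0,"dy":0,"dz":0,"ax":0,"ay":0,"az":0},{"jaw":0.015,"dx":0,"dy":0,"dz":0,"ax":0,"ay":0,"az":0},{"jaw":0.015,"dx":0,"dy":0,"dz":0,"ax":0,"ay":0,"az":0}]' 15; python3 st.py 633 -291.7 21 9
python3 - <<'E'
from h import *
for n in("side",):
    im=optics.get_image(n);p=im["pixels"];u,v=map(int,w2px(im,(.633,-.2917,.02)));cv2.imwrite(f"pics/{n}3.png",cv2.resize(p[max(0,v-70):v+70,u-90:u+90,::-1],None,fx=4,fy=4))
E
```

```text
clock: 4.65
tool_pos: [0.633, -0.2919, 0.0226]
eef_rot: [0.65, 0.76, 0.0, -0.0]
contact_force: [-0.0, 0.3, -0.4]
gripper_width: 0.242
t 4.65 pos [ 633.  -291.9   22.6] jaw 9.0 zax [-3.e-04  5.e-04 -1.e+00] F [-0.   0.3 -0.4] w 21.3 q6 -43.0
d [-0.   0.2 -1.6] az 0.0 0.0
tiltfix deg [-0.03 -0.02 -0.  ]
```

View pics/side3.png

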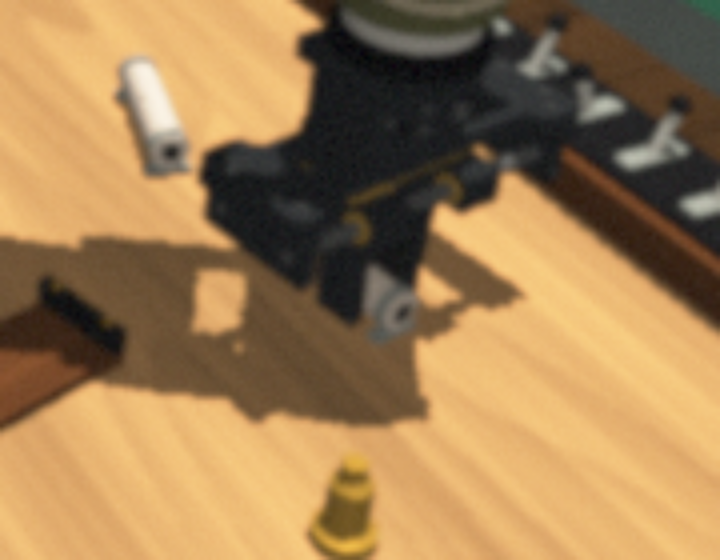

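```bash
python3 -m pendant '[{"jaw":0.015,"dx":0,"dy":0,"dz":0.015,"ax":0,"ay":0,"az":0},{"jaw":0.015,"dx":0,"dy":0,"dz":0.03,"ax":0,"ay":0,"az":0},{"jaw":0.015,"dx":0,"dy":0,"dz":0.03,"ax":0,"ay":0,"az":0},{"jaw":0.015,"dx":-0.01,"dy":0.02,"dz":0.015,"ax":0,"ay":0,"az":-5},{"jaw":0.015,"dx":-0.02,"dy":0.04,"dz":0,"ax":0,"ay":0,"az":-9},{"jaw":0.015,"dx":-0.02,"dy":0.04,"dz":0,"ax":0,"ay":0,"az":-9},{"jaw":0.015,"dx":-0.02,"dy":0.04,"dz":0,"ax":0,"ay":0,"az":-9},{"jaw":0.015,"dx":-0.02,"dy":0.04,"dz":0,"ax":0,"ay":0,"az":-9}]' 15; python3 st.py 425 97 120 -84
```

```text
clock: 5.7
tool_pos: [0.5415, -0.1099, 0.1236]
eef_rot: [0.881, 0.473, 0.002, 0.005]
contact_force: [1.0, -0.7, -0.4]
gripper_width: 0.243
t 5.7 pos [ 541.5 -109.9  123.6] jaw -33.5 zax [ 0.0073 -0.0067 -1.    ] F [ 1.  -0.7 -0.4] w 21.4 q6 10.0
d [-116.5  206.9   -3.6] az -50.5 -50.5
tiltfix deg [0.38 0.42 0.  ]
```

```bash
python3 -m pendant '[{"jaw":0.015,"dx":-0.022,"dy":0.039,"dz":0,"ax":0,"ay":0,"az":-9},{"jaw":0.015,"dx":-0.022,"dy":0.039,"dz":0,"ax":0,"ay":0,"az":-9},{"jaw":0.015,"dx":-0.022,"dy":0.039,"dz":0,"ax":0,"ay":0,"az":-9},{"jaw":0.015,"dx":-0.02,"dy":0.037,"dz":0,"ax":0,"ay":0,"az":-9},{"jaw":0.015,"dx":-0.015,"dy":0.03,"dz":0,"ax":0,"ay":0,"az":-6},{"jaw":0.015,"dx":-0.008,"dy":0.012,"dz":0,"ax":0,"ay":0,"az":-3},{"jaw":0.015,"dx":0,"dy":0,"dz":0,"ax":0,"ay":0,"az":0},{"jaw":0.015,"dx":0,"dy":0,"dz":0,"ax":0,"ay":0,"az":0}]' 15; python3 st.py 425 97 120 -84
```

```text
clock: 6.7
tool_pos: [0.4298, 0.0934, 0.1321]
eef_rot: [0.996, 0.088, 0.005, 0.008]
contact_force: [0.3, -0.6, 0.0]
gripper_width: 0.243
t 6.7 pos [429.8  93.4 132.1] jaw -79.9 zax [ 0.0123 -0.0145 -0.9998] F [ 0.3 -0.6  0. ] w 21.4 q6 78.0
d [ -4.8   3.6 -12.1] az -4.1 -4.1
tiltfix deg [0.83 0.71 0.  ]
```

```bash
python3 -m pendant '[{"jaw":0.015,"dx":-0.0048,"dy":0.0036,"dz":-0.02,"ax":0.8,"ay":0.7,"az":-4},{"jaw":0.015,"dx":0,"dy":0,"dz":-0.03,"ax":0,"ay":0,"az":0},{"jaw":0.015,"dx":0,"dy":0,"dz":-0.012,"ax":0,"ay":0,"az":0},{"jaw":0.015,"dx":0,"dy":0,"dz":0,"ax":0,"ay":0,"az":0},{"jaw":0.015,"dx":0,"dy":0,"dz":0,"ax":0,"ay":0,"az":0}]' 15; python3 st.py 425 97 31 -84;  python3 - <<'E'
from h import *
for n in("side","top"):
    im=optics.get_image(n);p=im["pixels"];u,v=map(int,w2px(im,(.425,.097,.02)));cv2.imwrite(f"pics/{n}4.png",cv2.resize(p[max(0,v-70):v+70,u-90:u+90,::-1],None,fx=4,fy=4))
E
```

```text
clock: 7.32
tool_pos: [0.4279, 0.0945, 0.0707]
eef_rot: [0.999, 0.052, 0.002, 0.001]
contact_force: [-0.8, -0.3, -0.4]
gripper_width: 0.246
t 7.325 pos [427.9  94.5  70.7] jaw -84.0 zax [ 4.2e-03 -9.0e-04 -1.0e+00] F [-0.8 -0.3 -0.4] w 21.6 q6 81.0
d [ -2.9   2.5 -39.7] az 0.0 0.0
tiltfix deg [0.05 0.24 0.  ]
```

View pics/side4.png

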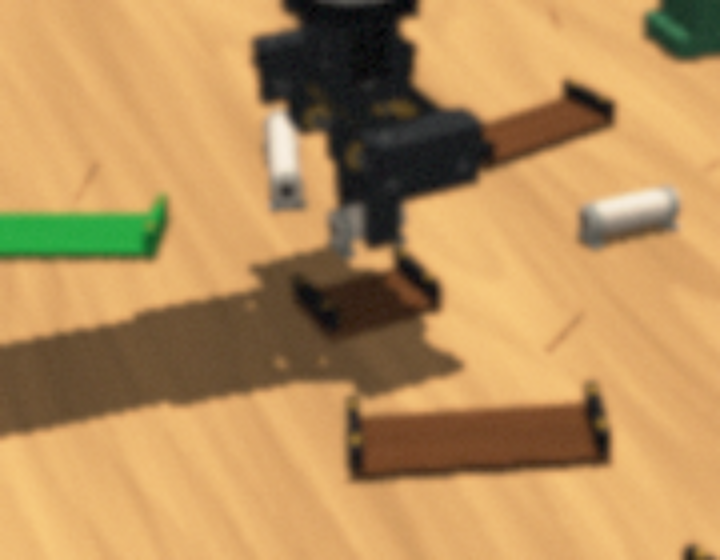

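View pics/top4.png

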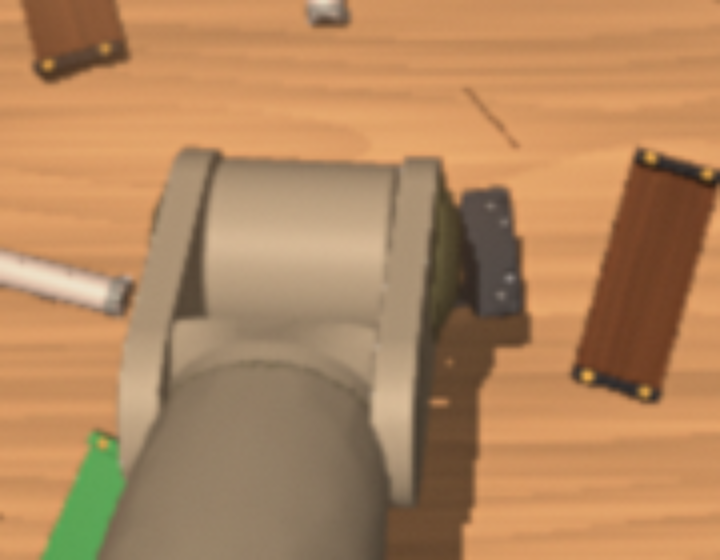

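```bash
python3 -m pendant '[{"jaw":0.015,"dx":-0.003,"dy":0.0025,"dz":-0.013,"ax":0,"ay":0.2,"az":0},{"jaw":0.015,"dx":0,"dy":0,"dz":-0.012,"ax":0,"ay":0,"az":0},{"jaw":0.015,"dx":0,"dy":0,"dz":-0.004,"ax":0,"ay":0,"az":0},{"jaw":0.015,"dx":0,"dy":0,"dz":0,"ax":0,"ay":0,"az":0},{"jaw":0.015,"dx":0,"dy":0,"dz":0,"ax":0,"ay":0,"az":0}]' 15; python3 st.py 425 97 31 -84
```

```text
clock: 8.05
tool_pos: [0.4247, 0.0975, 0.0401]
eef_rot: [0.999, 0.052, 0.001, 0.001]
contact_force: [0.3, -0.6, -0.3]
gripper_width: 0.242
t 8.05 pos [424.7  97.5  40.1] jaw -84.0 zax [ 0.0013 -0.001  -1.    ] F [ 0.3 -0.6 -0.3] w 21.3 q6 82.0
d [ 0.3 -0.5 -9.1] az 0.0 0.0
tiltfix deg [0.06 0.08 0.  ]
```

```bash
python3 -m pendant '[{"jaw":0.015,"dx":0,"dy":0,"dz":-0.004,"ax":0,"ay":0,"az":0},{"jaw":0.015,"dx":0,"dy":0,"dz":-0.003,"ax":0,"ay":0,"az":0},{"jaw":0.015,"dx":0,"dy":0,"dz":-0.001,"ax":0,"ay":0,"az":0},{"jaw":0.015,"dx":0,"dy":0,"dz":0,"ax":0,"ay":0,"az":0}]' 15; python3 st.py 425 97 31 -84;  python3 - <<'E'
from h import *
for n in("side",):
    im=optics.get_image(n);p=im["pixels"];u,v=map(int,w2px(im,(.425,.097,.02)));cv2.imwrite(f"pics/{n}5.png",cv2.resize(p[max(0,v-35):v+35,u-45:u+45,::-1],None,fx=8,fy=8,interpolation=cv2.INTER_CUBIC))
E
```

```text
clock: 8.55
tool_pos: [0.425, 0.0974, 0.0318]
eef_rot: [0.999, 0.052, 0.001, 0.001]
contact_force: [-0.6, -0.2, -0.3]
gripper_width: 0.246
t 8.55 pos [425.   97.4  31.8] jaw -84.0 zax [ 0.0022 -0.001  -1.    ] F [-0.6 -0.2 -0.3] w 21.7 q6 82.0
d [-0.  -0.4 -0.8] az 0.0 0.0
tiltfix deg [0.06 0.12 0.  ]
```

View pics/side5.png

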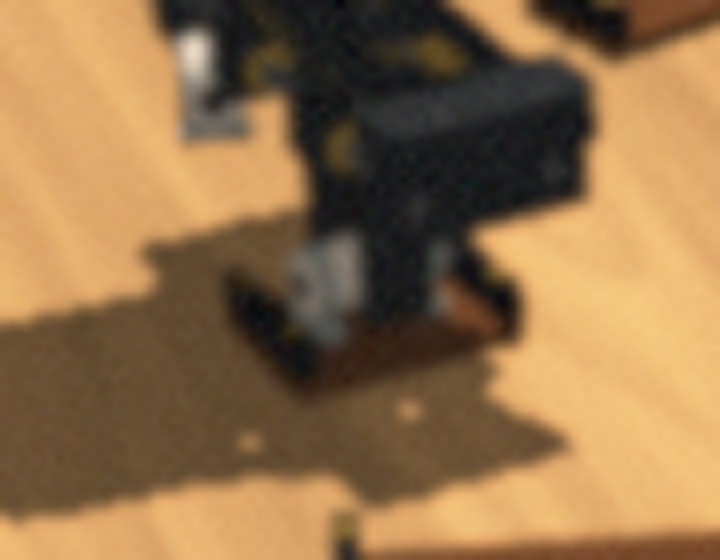

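```bash
cat > ov.py <<'E'
import sys
from fit import *
name,cam,f=sys.argv[1],sys.argv[2],int(sys.argv[3])
objs=[a.split(",") for a in sys.argv[4:]]
im=optics.get_image(cam);p=im["pixels"]
k,L,x,y,w,z=objs[0];u,v=map(int,w2px(im,(float(x),float(y),.02)))
hw,hh=360//f,280//f
c=cv2.resize(p[max(0,v-hh):v+hh,u-hw:u+hw,::-1],None,fx=f,fy=f,interpolation=cv2.INTER_CUBIC)
for (k,L,x,y,w,z),col in zip(objs,[(255,0,255),(255,255,0)]):
    x,y,w,z=map(float,(x,y,w,z));w=np.radians(w)
    for pt in parts(k,float(L)):
        q=np.array([w2px(im,(x+np.cos(w)*a-np.sin(w)*b,y+np.sin(w)*a+np.cos(w)*b,z+h)) for a,b,h in pt])
        q=(q+.5-[u-hw,max(0,v-hh)])*f
        cv2.polylines(c,[cv2.convexHull(q.round().astype(np.int32))],True,col,1)
cv2.imwrite(f"pics/{name}.png",c)
E
python3 ov.py s6 side 8 tube,.046,.425,.097,6,.008 base,.08,.425,.097,6,0; python3 st.py
```

```text
t 8.65 pos [425.   97.4  31.9] jaw -84.0 zax [ 0.0023 -0.001  -1.    ] F [0.1 0.6 0.2] w 21.7 q6 82.0
```

View pics/s6.png

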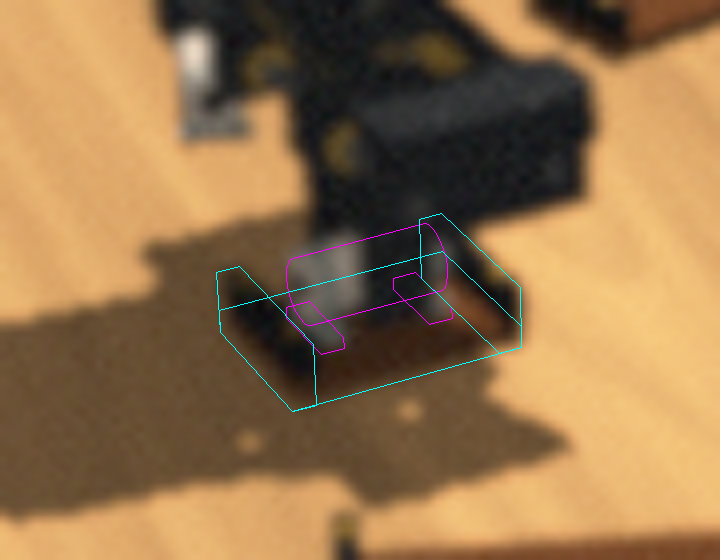

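```bash
python3 -m pendant '[{"jaw":0.015,"dx":0.0005,"dy":0.0005,"dz":-0.001,"ax":0.05,"ay":0.1,"az":0},{"jaw":0.015,"dx":0,"dy":0,"dz":-0.001,"ax":0,"ay":0,"az":0},{"jaw":0.015,"dx":0,"dy":0,"dz":-0.001,"ax":0,"ay":0,"az":0},{"jaw":0.015,"dx":0,"dy":0,"dz":0,"ax":0,"ay":0,"az":0}]' 15; python3 st.py 425 97 31 -84
```

```text
clock: 9.15
tool_pos: [0.4259, 0.098, 0.0305]
eef_rot: [0.999, 0.052, 0.001, 0.0]
contact_force: [-0.3, -0.3, 0.3]
gripper_width: 0.243
t 9.15 pos [425.9  98.   30.5] jaw -84.0 zax [ 1.3e-03 -3.0e-04 -1.0e+00] F [-0.3 -0.3  0.3] w 21.4 q6 82.0
d [-0.9 -1.   0.5] az -0.0 -0.0
tiltfix deg [0.02 0.08 0.  ]
```

```bash
python3 -m pendant '[{"jaw":0.015,"dx":0,"dy":0,"dz":-0.001,"ax":0,"ay":0,"az":0},{"jaw":0.015,"dx":0,"dy":0,"dz":-0.001,"ax":0,"ay":0,"az":0},{"jaw":0.015,"dx":0,"dy":0,"dz":0,"ax":0,"ay":0,"az":0}]' 15; python3 st.py 425 97 31 -84
```

```text
clock: 9.52
tool_pos: [0.4261, 0.0981, 0.0304]
eef_rot: [0.999, 0.053, 0.001, 0.0]
contact_force: [-0.5, -1.0, -1.0]
gripper_width: 0.243
t 9.525 pos [426.1  98.1  30.4] jaw -83.9 zax [ 1.7e-03 -5.0e-04 -1.0e+00] F [-0.5 -1.  -1. ] w 21.4 q6 82.0
d [-1.1 -1.1  0.6] az -0.1 -0.1
tiltfix deg [0.03 0.1  0.  ]
```

```bash
python3 -m pendant '[{"jaw":0.026,"dx":0,"dy":0,"dz":0,"ax":0,"ay":0,"az":0},{"jaw":0.035,"dx":0,"dy":0,"dz":0,"ax":0,"ay":0,"az":0},{"jaw":0.06,"dx":0,"dy":0,"dz":0,"ax":0,"ay":0,"az":0},{"jaw":0.06,"dx":0,"dy":0,"dz":0,"ax":0,"ay":0,"az":0},{"jaw":0.06,"dx":0,"dy":0,"dz":0.015,"ax":0,"ay":0,"az":0},{"jaw":0.06,"dx":0,"dy":0,"dz":0.03,"ax":0,"ay":0,"az":0},{"jaw":0.06,"dx":0.01,"dy":0,"dz":0.03,"ax":0,"ay":0,"az":0},{"jaw":0.06,"dx":0.03,"dy":0,"dz":0.01,"ax":0,"ay":0,"az":0}]' 15; python3 st.py 625 124.3 120 -86
```

```text
clock: 10.52
tool_pos: [0.465, 0.0982, 0.1168]
eef_rot: [0.999, 0.053, -0.001, 0.0]
contact_force: [0.8, -1.5, -0.5]
gripper_width: 0.683
t 10.525 pos [465.   98.2 116.8] jaw -84.0 zax [-2.2e-03 -3.0e-04 -1.0e+00] F [ 0.8 -1.5 -0.5] w 60.2 q6 82.0
d [160.   26.1   3.2] az -2.0 -2.0
tiltfix deg [ 0.02 -0.13  0.  ]
```

```bash
python3 -m pendant '[{"jaw":0.06,"dx":0.04,"dy":0.007,"dz":0,"ax":0,"ay":-0.1,"az":-1},{"jaw":0.06,"dx":0.04,"dy":0.007,"dz":0,"ax":0,"ay":0,"az":-1},{"jaw":0.06,"dx":0.04,"dy":0.007,"dz":0,"ax":0,"ay":0,"az":0},{"jaw":0.06,"dx":0.025,"dy":0.003,"dz":-0.01,"ax":0,"ay":0,"az":0},{"jaw":0.06,"dx":0.008,"dy":0.001,"dz":-0.02,"ax":0,"ay":0,"az":0},{"jaw":0.06,"dx":0,"dy":0,"dz":-0.01,"ax":0,"ay":0,"az":0},{"jaw":0.06,"dx":0,"dy":0,"dz":0,"ax":0,"ay":0,"az":0},{"jaw":0.06,"dx":0,"dy":0,"dz":0,"ax":0,"ay":0,"az":0}]' 15; python3 st.py 625 124.3 21 -86
python3 ov.py s7 side 8 tube,.046,.426,.098,6,.008; python3 ov.py t7 top 8 tube,.046,.426,.098,6,.008
```

```text
clock: 11.52
tool_pos: [0.6237, 0.1239, 0.0764]
eef_rot: [0.999, 0.034, 0.001, 0.0]
contact_force: [-0.3, 0.0, 1.2]
gripper_width: 0.676
t 11.525 pos [623.7 123.9  76.4] jaw -86.0 zax [ 2.1e-03 -4.0e-04 -1.0e+00] F [-0.3  0.   1.2] w 59.6 q6 87.0
d [  1.3   0.4 -55.4] az 0.0 0.0
tiltfix deg [0.02 0.12 0.  ]
```

View pics/s7.png

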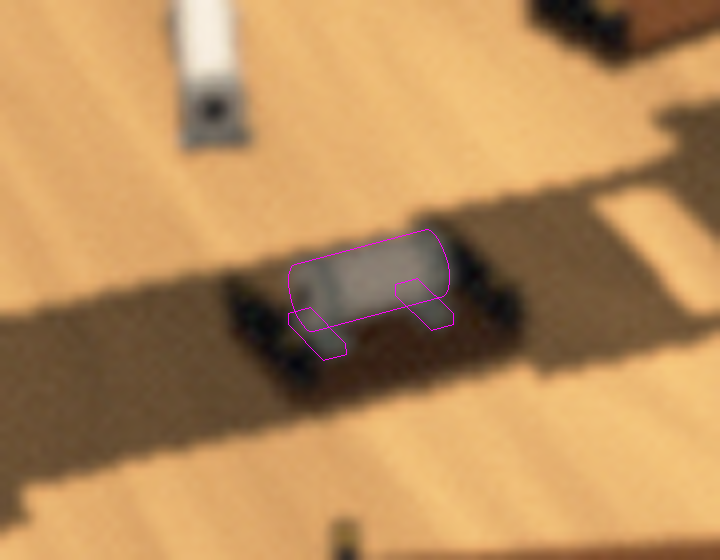

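View pics/t7.png

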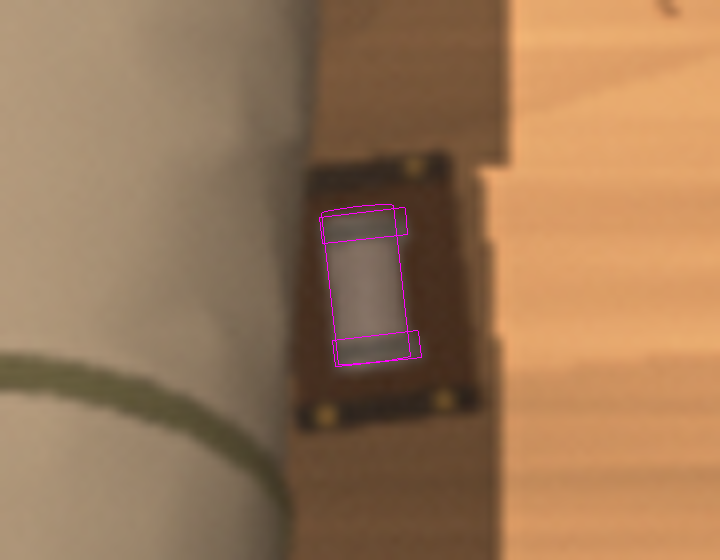

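```bash
python3 -m pendant '[{"jaw":0.06,"dx":0.0013,"dy":0.0004,"dz":-0.02,"ax":0,"ay":0.1,"az":0},{"jaw":0.06,"dx":0,"dy":0,"dz":-0.02,"ax":0,"ay":0,"az":0},{"jaw":0.06,"dx":0,"dy":0,"dz":-0.01,"ax":0,"ay":0,"az":0},{"jaw":0.06,"dx":0,"dy":0,"dz":0,"ax":0,"ay":0,"az":0},{"jaw":0.06,"dx":0,"dy":0,"dz":0,"ax":0,"ay":0,"az":0}]' 15; python3 st.py 625 124.3 21 -86; python3 ov.py s8 side 8 tube,.068,.625,.1243,4,0
```

```text
clock: 12.25
tool_pos: [0.6249, 0.1243, 0.0236]
eef_rot: [0.999, 0.034, 0.0, 0.0]
contact_force: [0.4, -0.1, 1.2]
gripper_width: 0.684
t 12.25 pos [624.9 124.3  23.6] jaw -86.0 zax [ 9.e-04 -3.e-04 -1.e+00] F [ 0.4 -0.1  1.2] w 60.2 q6 87.0
d [ 0.1 -0.  -2.6] az 0.0 0.0
tiltfix deg [0.02 0.05 0.  ]
```

View pics/s8.png

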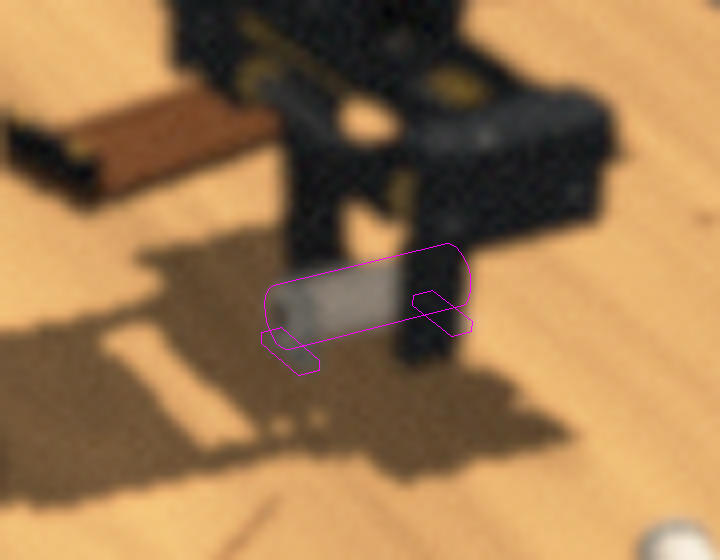

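```bash
python3 -m pendant '[{"jaw":0.03,"dx":0,"dy":0,"dz":-0.002,"ax":0,"ay":0,"az":0},{"jaw":0.015,"dx":0,"dy":0,"dz":0,"ax":0,"ay":0,"az":0},{"jaw":0.015,"dx":0,"dy":0,"dz":0,"ax":0,"ay":0,"az":0},{"jaw":0.015,"dx":0,"dy":0,"dz":0,"ax":0,"ay":0,"az":0},{"jaw":0.015,"dx":0,"dy":0,"dz":0,"ax":0,"ay":0,"az":0},{"jaw":0.015,"dx":0,"dy":0,"dz":0,"ax":0,"ay":0,"az":0}]' 15; python3 st.py 444.6 -265.2 120 -75
```

```text
clock: 13.05
tool_pos: [0.6254, 0.1243, 0.0227]
eef_rot: [0.999, 0.034, 0.001, 0.0]
contact_force: [-0.2, -0.1, -0.7]
gripper_width: 0.242
t 13.05 pos [625.4 124.3  22.7] jaw -86.0 zax [ 2.9e-03 -4.0e-04 -1.0e+00] F [-0.2 -0.1 -0.7] w 21.4 q6 87.0
d [-180.8 -389.5   97.3] az 11.0 11.0
tiltfix deg [0.02 0.17 0.  ]
```

```bash
python3 -m pendant '[{"jaw":0.015,"dx":0,"dy":0,"dz":0.015,"ax":0,"ay":0,"az":0},{"jaw":0.015,"dx":0,"dy":0,"dz":0.03,"ax":0,"ay":0,"az":0},{"jaw":0.015,"dx":0,"dy":0,"dz":0.03,"ax":0,"ay":0,"az":0},{"jaw":0.015,"dx":-0.01,"dy":-0.02,"dz":0.015,"ax":0,"ay":0,"az":0},{"jaw":0.015,"dx":-0.02,"dy":-0.043,"dz":0,"ax":0,"ay":0,"az":2},{"jaw":0.015,"dx":-0.02,"dy":-0.043,"dz":0,"ax":0,"ay":0,"az":2},{"jaw":0.015,"dx":-0.02,"dy":-0.043,"dz":0,"ax":0,"ay":0,"az":2},{"jaw":0.015,"dx":-0.02,"dy":-0.043,"dz":0,"ax":0,"ay":0,"az":2}]' 15; python3 st.py 444.6 -265.2 120 -75
```

```text
clock: 14.05
tool_pos: [0.534, -0.0704, 0.1236]
eef_rot: [0.994, 0.109, 0.006, 0.001]
contact_force: [0.2, -1.8, -0.8]
gripper_width: 0.246
t 14.05 pos [534.  -70.4 123.6] jaw -77.5 zax [ 1.200e-02 -9.000e-04 -9.999e-01] F [ 0.2 -1.8 -0.8] w 21.7 q6 57.0
d [ -89.4 -194.8   -3.6] az 2.5 2.5
tiltfix deg [0.05 0.69 0.  ]
```

```bash
python3 -m pendant '[{"jaw":0.015,"dx":-0.02,"dy":-0.043,"dz":0,"ax":0,"ay":0.5,"az":1},{"jaw":0.015,"dx":-0.02,"dy":-0.043,"dz":0,"ax":0,"ay":0.2,"az":1},{"jaw":0.015,"dx":-0.02,"dy":-0.043,"dz":0,"ax":0,"ay":0.2,"az":0.5},{"jaw":0.015,"dx":-0.017,"dy":-0.036,"dz":0,"ax":0,"ay":0,"az":0},{"jaw":0.015,"dx":-0.01,"dy":-0.02,"dz":-0.01,"ax":0,"ay":0,"az":0},{"jaw":0.015,"dx":-0.003,"dy":-0.008,"dz":-0.02,"ax":0,"ay":0,"az":0},{"jaw":0.015,"dx":0,"dy":0,"dz":-0.01,"ax":0,"ay":0,"az":0},{"jaw":0.015,"dx":0,"dy":0,"dz":0,"ax":0,"ay":0,"az":0}]' 15; python3 st.py 444.6 -265.2 31 -75
```

```text
clock: 15.05
tool_pos: [0.4408, -0.2732, 0.0915]
eef_rot: [0.992, 0.129, 0.002, 0.005]
contact_force: [0.2, 0.7, -0.4]
gripper_width: 0.245
t 15.05 pos [ 440.8 -273.2   91.5] jaw -75.1 zax [ 0.0055 -0.0085 -0.9999] F [ 0.2  0.7 -0.4] w 21.6 q6 31.0
d [  3.8   8.  -60.5] az 0.1 0.1
tiltfix deg [0.48 0.32 0.  ]
```

```bash
python3 -m pendant '[{"jaw":0.015,"dx":0.004,"dy":0.008,"dz":-0.02,"ax":0.4,"ay":0.3,"az":0},{"jaw":0.015,"dx":0,"dy":0,"dz":-0.02,"ax":0,"ay":0,"az":0},{"jaw":0.015,"dx":0,"dy":0,"dz":-0.006,"ax":0,"ay":0,"az":0},{"jaw":0.015,"dx":0,"dy":0,"dz":0,"ax":0,"ay":0,"az":0},{"jaw":0.015,"dx":0,"dy":0,"dz":0,"ax":0,"ay":0,"az":0}]' 15; python3 st.py 444.6 -265.2 31 -75
```

```text
clock: 15.68
tool_pos: [0.4468, -0.2624, 0.0442]
eef_rot: [0.991, 0.131, 0.0, 0.001]
contact_force: [-0.0, -0.3, -0.2]
gripper_width: 0.247
t 15.675 pos [ 446.8 -262.4   44.2] jaw -75.0 zax [ 0.0011 -0.0016 -1.    ] F [-0.  -0.3 -0.2] w 21.8 q6 32.0
d [ -2.2  -2.8 -13.2] az -0.0 -0.0
tiltfix deg [0.09 0.07 0.  ]
```

```bash
python3 -m pendant '[{"jaw":0.015,"dx":-0.002,"dy":-0.0028,"dz":-0.004,"ax":0,"ay":0,"az":0},{"jaw":0.015,"dx":0,"dy":0,"dz":-0.004,"ax":0,"ay":0,"az":0},{"jaw":0.015,"dx":0,"dy":0,"dz":-0.001,"ax":0,"ay":0,"az":0},{"jaw":0.015,"dx":0,"dy":0,"dz":0,"ax":0,"ay":0,"az":0},{"jaw":0.015,"dx":0,"dy":0,"dz":0,"ax":0,"ay":0,"az":0}]' 15; python3 st.py 444.6 -265.2 31 -75; python3 ov.py s9 side 8 tube,.068,.4446,-.2652,15,.012 base,.102,.4463,-.2647,15,0
```

```text
clock: 16.3
tool_pos: [0.4449, -0.2659, 0.0355]
eef_rot: [0.991, 0.131, 0.001, 0.002]
contact_force: [-0.1, 0.3, -0.7]
gripper_width: 0.244
t 16.3 pos [ 444.9 -265.9   35.5] jaw -75.0 zax [ 0.0024 -0.0028 -1.    ] F [-0.1  0.3 -0.7] w 21.5 q6 31.0
d [-0.3  0.7 -4.5] az -0.0 -0.0
tiltfix deg [0.16 0.14 0.  ]
```

View pics/s9.png

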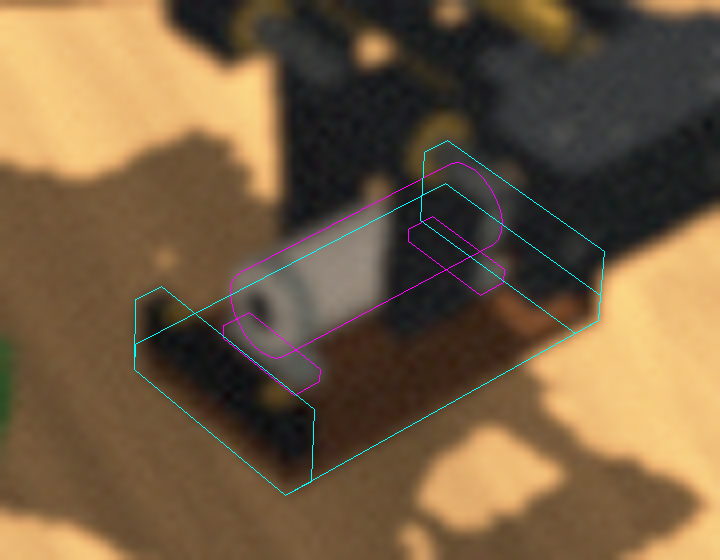

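```bash
python3 -m pendant '[{"jaw":0.015,"dx":0,"dy":0.0005,"dz":-0.003,"ax":0.1,"ay":0.1,"az":0},{"jaw":0.015,"dx":0,"dy":0,"dz":-0.001,"ax":0,"ay":0,"az":0},{"jaw":0.015,"dx":0,"dy":0,"dz":-0.001,"ax":0,"ay":0,"az":0},{"jaw":0.015,"dx":0,"dy":0,"dz":-0.001,"ax":0,"ay":0,"az":0},{"jaw":0.015,"dx":0,"dy":0,"dz":-0.001,"ax":0,"ay":0,"az":0},{"jaw":0.015,"dx":0,"dy":0,"dz":0,"ax":0,"ay":0,"az":0}]' 15; python3 st.py 444.6 -265.2 31 -75
```

```text
clock: 17.1
tool_pos: [0.4451, -0.2654, 0.0308]
eef_rot: [0.991, 0.131, 0.0, 0.001]
contact_force: [-0.4, 0.9, -0.3]
gripper_width: 0.242
t 17.1 pos [ 445.1 -265.4   30.8] jaw -75.0 zax [ 7.0e-04 -1.6e-03 -1.0e+00] F [-0.4  0.9 -0.3] w 21.3 q6 31.0
d [-0.5  0.2  0.2] az -0.0 -0.0
tiltfix deg [0.09 0.04 0.  ]
```

```bash
python3 -m pendant '[{"jaw":0.015,"dx":0,"dy":0,"dz":-0.001,"ax":0,"ay":0,"az":0},{"jaw":0.015,"dx":0,"dy":0,"dz":-0.001,"ax":0,"ay":0,"az":0},{"jaw":0.015,"dx":0,"dy":0,"dz":0,"ax":0,"ay":0,"az":0}]' 15; python3 st.py 444.6 -265.2 31 -75
```

```text
clock: 17.48
tool_pos: [0.4452, -0.2656, 0.0307]
eef_rot: [0.991, 0.131, 0.0, 0.001]
contact_force: [0.2, -0.0, -0.3]
gripper_width: 0.241
t 17.475 pos [ 445.2 -265.6   30.7] jaw -74.9 zax [ 8.0e-04 -2.1e-03 -1.0e+00] F [ 0.2 -0.  -0.3] w 21.2 q6 31.0
d [-0.6  0.4  0.3] az -0.1 -0.1
tiltfix deg [0.12 0.04 0.  ]
```

In contact (z no longer falls). Release, rise and head for tube_c.

```bash
python3 -m pendant '[{"jaw":0.026,"dx":0,"dy":0,"dz":0,"ax":0,"ay":0,"az":0},{"jaw":0.035,"dx":0,"dy":0,"dz":0,"ax":0,"ay":0,"az":0},{"jaw":0.06,"dx":0,"dy":0,"dz":0,"ax":0,"ay":0,"az":0},{"jaw":0.06,"dx":0,"dy":0,"dz":0,"ax":0,"ay":0,"az":0},{"jaw":0.06,"dx":0,"dy":0,"dz":0.015,"ax":0,"ay":0,"az":0},{"jaw":0.06,"dx":0,"dy":0,"dz":0.03,"ax":0,"ay":0,"az":0},{"jaw":0.06,"dx":0.01,"dy":0.01,"dz":0.03,"ax":0,"ay":0,"az":3},{"jaw":0.06,"dx":0.025,"dy":0.025,"dz":0.01,"ax":0,"ay":0,"az":9}]' 15; python3 st.py 621 -102.7 120 -18
```

```text
clock: 18.48
tool_pos: [0.4801, -0.231, 0.1203]
eef_rot: [0.972, 0.235, 0.0, 0.001]
contact_force: [-0.0, -0.4, -1.2]
gripper_width: 0.683
t 18.475 pos [ 480.1 -231.   120.3] jaw -62.8 zax [ 0.0011 -0.0025 -1.    ] F [-0.  -0.4 -1.2] w 60.2 q6 25.0
d [140.9 128.3  -0.3] az 44.8 44.8
tiltfix deg [0.14 0.07 0.  ]
```

```bash
python3 -m pendant '[{"jaw":0.06,"dx":0.03,"dy":0.027,"dz":0,"ax":0.1,"ay":0,"az":9},{"jaw":0.06,"dx":0.03,"dy":0.027,"dz":0,"ax":0,"ay":0,"az":9},{"jaw":0.06,"dx":0.03,"dy":0.027,"dz":0,"ax":0,"ay":0,"az":9},{"jaw":0.06,"dx":0.025,"dy":0.023,"dz":0,"ax":0,"ay":0,"az":9},{"jaw":0.06,"dx":0.015,"dy":0.014,"dz":-0.01,"ax":0,"ay":0,"az":6},{"jaw":0.06,"dx":0.005,"dy":0.005,"dz":-0.02,"ax":0,"ay":0,"az":3},{"jaw":0.06,"dx":0,"dy":0,"dz":-0.01,"ax":0,"ay":0,"az":0},{"jaw":0.06,"dx":0,"dy":0,"dz":0,"ax":0,"ay":0,"az":0}]' 15; python3 st.py 621 -102.7 75 -18
python3 ov.py s10 side 8 tube,.068,.445,-.2655,15,.008; python3 ov.py t10 top 8 tube,.068,.445,-.2655,15,.008
```

```text
clock: 19.48
tool_pos: [0.6215, -0.1025, 0.0898]
eef_rot: [0.8, 0.601, 0.005, 0.004]
contact_force: [0.3, 0.5, 0.4]
gripper_width: 0.679
t 19.475 pos [ 621.5 -102.5   89.8] jaw -16.2 zax [ 0.0129 -0.0012 -0.9999] F [0.3 0.5 0.4] w 59.9 q6 -4.0
d [ -0.5  -0.2 -14.8] az -1.8 -1.8
tiltfix deg [0.07 0.74 0.  ]
```

View pics/s10.png

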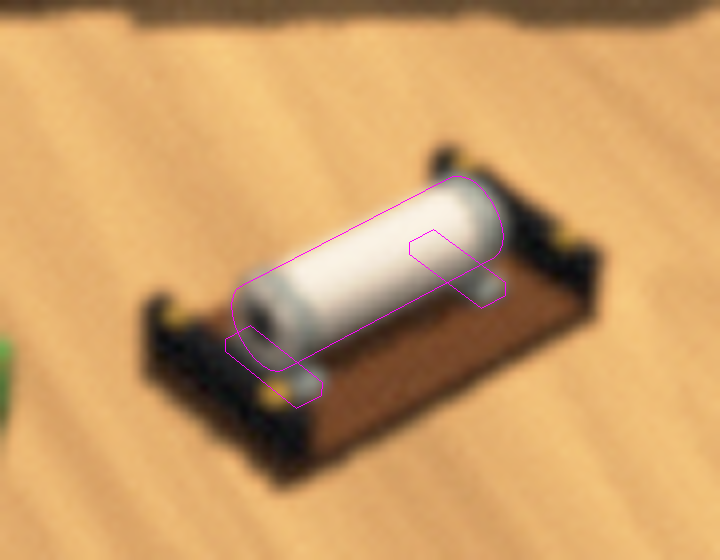

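View pics/t10.png

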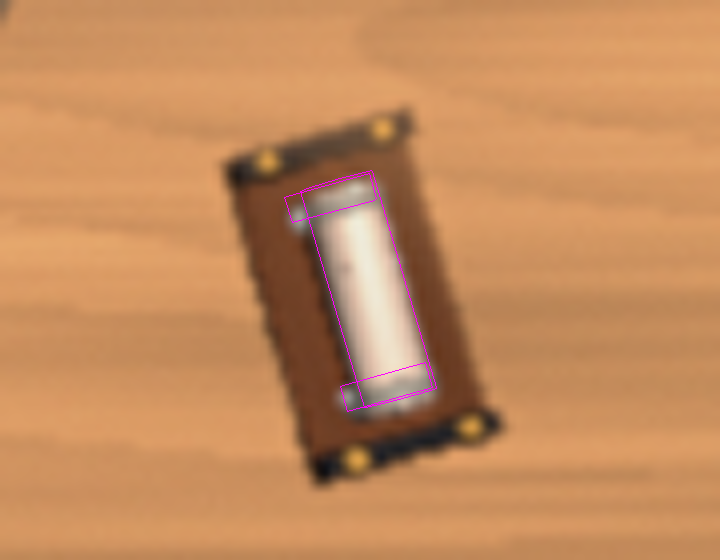

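```bash
python3 -m pendant '[{"jaw":0.06,"dx":-0.0005,"dy":0,"dz":-0.02,"ax":0,"ay":0.7,"az":-1.8},{"jaw":0.06,"dx":0,"dy":0,"dz":-0.02,"ax":0,"ay":0,"az":0},{"jaw":0.06,"dx":0,"dy":0,"dz":-0.01,"ax":0,"ay":0,"az":0},{"jaw":0.06,"dx":0,"dy":0,"dz":0,"ax":0,"ay":0,"az":0},{"jaw":0.06,"dx":0,"dy":0,"dz":0,"ax":0,"ay":0,"az":0}]' 15; python3 st.py 621 -102.7 22 -18; python3 ov.py s11 side 6 tube,.09,.621,-.1027,72,0
```

```text
clock: 20.2
tool_pos: [0.621, -0.1038, 0.0384]
eef_rot: [0.811, 0.585, -0.0, 0.001]
contact_force: [0.5, 0.2, 0.0]
gripper_width: 0.684
t 20.2 pos [ 621.  -103.8   38.4] jaw -18.4 zax [ 0.0014 -0.0025 -1.    ] F [0.5 0.2 0. ] w 60.3 q6 -2.0
d [  0.    1.1 -16.4] az 0.4 0.4
tiltfix deg [0.14 0.08 0.  ]
```

View pics/s11.png

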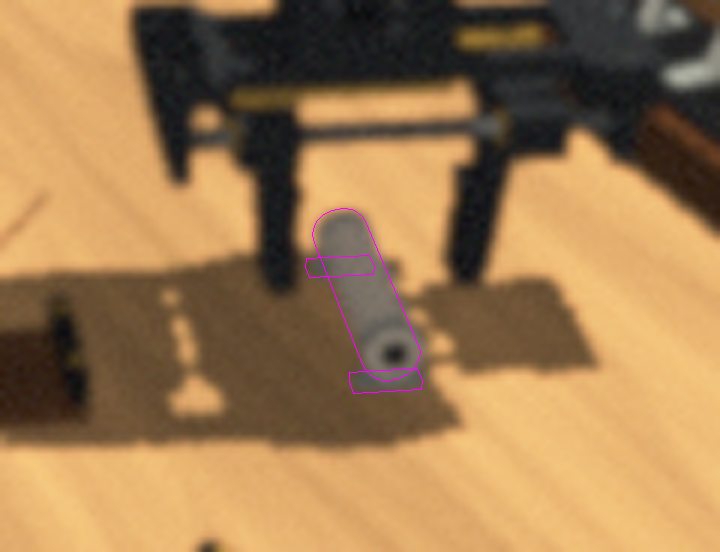

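```bash
python3 -m pendant '[{"jaw":0.06,"dx":0,"dy":0.001,"dz":-0.008,"ax":0.1,"ay":0,"az":0.4},{"jaw":0.05,"dx":0,"dy":0,"dz":-0.006,"ax":0,"ay":0,"az":0},{"jaw":0.03,"dx":0,"dy":0,"dz":-0.001,"ax":0,"ay":0,"az":0},{"jaw":0.015,"dx":0,"dy":0,"dz":0,"ax":0,"ay":0,"az":0},{"jaw":0.015,"dx":0,"dy":0,"dz":0,"ax":0,"ay":0,"az":0},{"jaw":0.015,"dx":0,"dy":0,"dz":0,"ax":0,"ay":0,"az":0},{"jaw":0.015,"dx":0,"dy":0,"dz":0,"ax":0,"ay":0,"az":0},{"jaw":0.015,"dx":0,"dy":0,"dz":0,"ax":0,"ay":0,"az":0}]' 15; python3 st.py 623 288.8 120 -75.5
```

```text
clock: 21.25
tool_pos: [0.6214, -0.1028, 0.0234]
eef_rot: [0.809, 0.588, 0.001, 0.001]
contact_force: [0.5, -0.2, 0.4]
gripper_width: 0.243
t 21.25 pos [ 621.4 -102.8   23.4] jaw -18.0 zax [ 0.0029 -0.0011 -1.    ] F [ 0.5 -0.2  0.4] w 21.4 q6 -2.0
d [  1.6 391.6  96.6] az -57.5 -57.5
tiltfix deg [0.07 0.16 0.  ]
```

```bash
python3 -m pendant '[{"jaw":0.015,"dx":0,"dy":0,"dz":0.015,"ax":0,"ay":0,"az":0},{"jaw":0.015,"dx":0,"dy":0,"dz":0.03,"ax":0,"ay":0,"az":0},{"jaw":0.015,"dx":0,"dy":0,"dz":0.03,"ax":0,"ay":0,"az":0},{"jaw":0.015,"dx":0,"dy":0.02,"dz":0.015,"ax":0,"ay":0,"az":-3},{"jaw":0.015,"dx":0,"dy":0.043,"dz":0,"ax":0,"ay":0,"az":-6.5},{"jaw":0.015,"dx":0,"dy":0.043,"dz":0,"ax":0,"ay":0,"az":-6.5},{"jaw":0.015,"dx":0,"dy":0.043,"dz":0,"ax":0,"ay":0,"az":-6.5},{"jaw":0.015,"dx":0,"dy":0.043,"dz":0,"ax":0,"ay":0,"az":-6.5}]' 15; python3 st.py 623 288.8 120 -75.5
```

```text
clock: 22.25
tool_pos: [0.6222, 0.0915, 0.1254]
eef_rot: [0.934, 0.357, 0.004, 0.005]
contact_force: [0.9, -0.6, -0.3]
gripper_width: 0.244
t 22.25 pos [622.2  91.5 125.4] jaw -48.2 zax [ 0.0101 -0.006  -0.9999] F [ 0.9 -0.6 -0.3] w 21.5 q6 46.0
d [  0.8 197.3  -5.4] az -27.3 -27.3
tiltfix deg [0.34 0.58 0.  ]
```

```bash
python3 -m pendant '[{"jaw":0.015,"dx":0,"dy":0.043,"dz":0,"ax":0.3,"ay":0.5,"az":-6.5},{"jaw":0.015,"dx":0,"dy":0.043,"dz":0,"ax":0.1,"ay":0.2,"az":-6.5},{"jaw":0.015,"dx":0,"dy":0.043,"dz":0,"ax":0,"ay":0,"az":-6},{"jaw":0.015,"dx":0,"dy":0.035,"dz":0,"ax":0,"ay":0,"az":-5},{"jaw":0.015,"dx":0,"dy":0.02,"dz":-0.01,"ax":0,"ay":0,"az":-3},{"jaw":0.015,"dx":0,"dy":0.008,"dz":-0.02,"ax":0,"ay":0,"az":-1},{"jaw":0.015,"dx":0,"dy":0,"dz":-0.01,"ax":0,"ay":0,"az":0},{"jaw":0.015,"dx":0,"dy":0,"dz":0,"ax":0,"ay":0,"az":0}]' 15; python3 st.py 623 288.8 46 -75.5
```

```text
clock: 23.25
tool_pos: [0.6217, 0.2919, 0.0912]
eef_rot: [0.994, 0.114, 0.002, -0.0]
contact_force: [0.2, -0.3, -1.3]
gripper_width: 0.242
t 23.25 pos [621.7 291.9  91.2] jaw -76.9 zax [ 0.0042  0.0014 -1.    ] F [ 0.2 -0.3 -1.3] w 21.3 q6 92.0
d [  1.3  -3.1 -45.2] az 1.4 1.4
tiltfix deg [-0.08  0.24  0.  ]
```

```bash
python3 -m pendant '[{"jaw":0.015,"dx":0.001,"dy":-0.003,"dz":-0.02,"ax":0,"ay":0.2,"az":1.4},{"jaw":0.015,"dx":0,"dy":0,"dz":-0.018,"ax":0,"ay":0,"az":0},{"jaw":0.015,"dx":0,"dy":0,"dz":-0.006,"ax":0,"ay":0,"az":0},{"jaw":0.015,"dx":0,"dy":0,"dz":0,"ax":0,"ay":0,"az":0},{"jaw":0.015,"dx":0,"dy":0,"dz":0,"ax":0,"ay":0,"az":0}]' 15; python3 st.py 623 288.8 31.4 -75.5
```

```text
clock: 23.88
tool_pos: [0.6234, 0.2868, 0.0445]
eef_rot: [0.992, 0.126, 0.0, -0.001]
contact_force: [0.6, 0.3, 0.2]
gripper_width: 0.241
t 23.875 pos [623.4 286.8  44.5] jaw -75.5 zax [ 7.0e-04  1.4e-03 -1.0e+00] F [0.6 0.3 0.2] w 21.2 q6 90.0
d [ -0.4   2.  -13.1] az 0.0 0.0
tiltfix deg [-0.08  0.04  0.  ]
```

```bash
python3 -m pendant '[{"jaw":0.015,"dx":-0.0004,"dy":0.002,"dz":-0.004,"ax":-0.1,"ay":0,"az":0},{"jaw":0.015,"dx":0,"dy":0,"dz":-0.004,"ax":0,"ay":0,"az":0},{"jaw":0.015,"dx":0,"dy":0,"dz":-0.001,"ax":0,"ay":0,"az":0},{"jaw":0.015,"dx":0,"dy":0,"dz":0,"ax":0,"ay":0,"az":0},{"jaw":0.015,"dx":0,"dy":0,"dz":0,"ax":0,"ay":0,"az":0}]' 15; python3 st.py 623 288.8 31.4 -75.5; python3 ov.py s12 side 8 tube,.09,.623,.2888,14.5,.012 base,.124,.6248,.290,14.1,0
```

```text
clock: 24.5
tool_pos: [0.6233, 0.2893, 0.036]
eef_rot: [0.992, 0.126, 0.001, 0.0]
contact_force: [-0.2, -0.5, -1.1]
gripper_width: 0.246
t 24.5 pos [623.3 289.3  36. ] jaw -75.5 zax [ 0.0024 -0.     -1.    ] F [-0.2 -0.5 -1.1] w 21.7 q6 91.0
d [-0.3 -0.5 -4.6] az -0.0 -0.0
tiltfix deg [0.   0.14 0.  ]
```

View pics/s12.png

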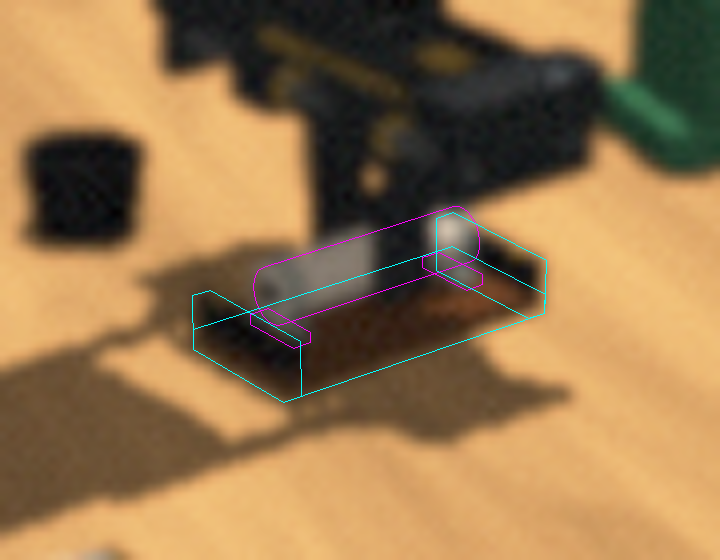

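```bash
python3 -m pendant '[{"jaw":0.015,"dx":0.0005,"dy":0,"dz":-0.003,"ax":0,"ay":0.1,"az":0},{"jaw":0.015,"dx":0,"dy":0,"dz":-0.001,"ax":0,"ay":0,"az":0},{"jaw":0.015,"dx":0,"dy":0,"dz":-0.001,"ax":0,"ay":0,"az":0},{"jaw":0.015,"dx":0,"dy":0,"dz":-0.001,"ax":0,"ay":0,"az":0},{"jaw":0.015,"dx":0,"dy":0,"dz":-0.001,"ax":0,"ay":0,"az":0},{"jaw":0.015,"dx":0,"dy":0,"dz":0,"ax":0,"ay":0,"az":0}]' 15; python3 st.py 623 288.8 31.4 -75.5;python3 -m pendant '[{"jaw":0.015,"dx":0,"dy":0,"dz":-0.001,"ax":0,"ay":0,"az":0},{"jaw":0.015,"dx":0,"dy":0,"dz":-0.001,"ax":0,"ay":0,"az":0},{"jaw":0.015,"dx":0,"dy":0,"dz":0,"ax":0,"ay":0,"az":0}]' 15 >/dev/null; python3 st.py 623 288.8 31.4 -75.5
```

```text
clock: 25.3
tool_pos: [0.6241, 0.2894, 0.0314]
eef_rot: [0.992, 0.126, 0.001, 0.0]
contact_force: [-0.0, 0.1, -0.6]
gripper_width: 0.244
t 25.3 pos [624.1 289.4  31.4] jaw -75.5 zax [ 1.4e-03 -1.0e-04 -1.0e+00] F [-0.   0.1 -0.6] w 21.5 q6 91.0
d [-1.1 -0.6 -0. ] az -0.0 -0.0
tiltfix deg [0.01 0.08 0.  ]
t 25.675 pos [624.2 289.5  31.3] jaw -75.5 zax [ 2.e-03 -2.e-04 -1.e+00] F [ 0.1  0.3 -0.4] w 21.5 q6 91.0
d [-1.2 -0.7  0.1] az -0.0 -0.0
tiltfix deg [0.01 0.11 0.  ]
```

```bash
python3 -m pendant '[{"jaw":0.026,"dx":0,"dy":0,"dz":0,"ax":0,"ay":0,"az":0},{"jaw":0.035,"dx":0,"dy":0,"dz":0,"ax":0,"ay":0,"az":0},{"jaw":0.06,"dx":0,"dy":0,"dz":0,"ax":0,"ay":0,"az":0},{"jaw":0.06,"dx":0,"dy":0,"dz":0,"ax":0,"ay":0,"az":0},{"jaw":0.06,"dx":0,"dy":0,"dz":0.015,"ax":0,"ay":0,"az":0},{"jaw":0.06,"dx":0,"dy":0,"dz":0.03,"ax":0,"ay":0,"az":0},{"jaw":0.06,"dx":-0.01,"dy":0,"dz":0.03,"ax":0,"ay":0,"az":3},{"jaw":0.06,"dx":-0.025,"dy":0.002,"dz":0.01,"ax":0,"ay":0,"az":9}]' 15; python3 st.py 434.3 302.8 120 -15
```

```text
clock: 26.68
tool_pos: [0.5895, 0.291, 0.1204]
eef_rot: [0.973, 0.231, 0.002, 0.0]
contact_force: [-0.5, -0.4, 0.6]
gripper_width: 0.685
t 26.675 pos [589.5 291.  120.4] jaw -63.2 zax [ 0.0037  0.     -1.    ] F [-0.5 -0.4  0.6] w 60.4 q6 79.0
d [-155.2   11.8   -0.4] az 48.2 48.2
tiltfix deg [-0.    0.21  0.  ]
```

```bash
python3 -m pendant '[{"jaw":0.06,"dx":-0.033,"dy":0.003,"dz":0,"ax":0,"ay":0.2,"az":9.5},{"jaw":0.06,"dx":-0.033,"dy":0.003,"dz":0,"ax":0,"ay":0,"az":9.5},{"jaw":0.06,"dx":-0.033,"dy":0.003,"dz":0,"ax":0,"ay":0,"az":9.5},{"jaw":0.06,"dx":-0.03,"dy":0.002,"dz":0,"ax":0,"ay":0,"az":9},{"jaw":0.06,"dx":-0.018,"dy":0.001,"dz":-0.01,"ax":0,"ay":0,"az":7},{"jaw":0.06,"dx":-0.006,"dy":0,"dz":-0.02,"ax":0,"ay":0,"az":3},{"jaw":0.06,"dx":0,"dy":0,"dz":-0.01,"ax":0,"ay":0,"az":0},{"jaw":0.06,"dx":0,"dy":0,"dz":0,"ax":0,"ay":0,"az":0}]' 15; python3 st.py 434.3 302.8 75 -15
python3 ov.py s13 side 8 tube,.09,.624,.2894,14.5,.008; python3 ov.py t13 top 8 tube,.09,.624,.2894,14.5,.008
```

```text
clock: 27.68
tool_pos: [0.4334, 0.3045, 0.0904]
eef_rot: [0.788, 0.615, 0.008, -0.0]
contact_force: [-0.9, 0.5, 0.8]
gripper_width: 0.682
t 27.675 pos [433.4 304.5  90.4] jaw -14.1 zax [ 0.012   0.0096 -0.9999] F [-0.9  0.5  0.8] w 60.1 q6 36.0
d [  0.9  -1.7 -15.4] az -0.9 -0.9
tiltfix deg [-0.55  0.69  0.  ]
```

View pics/s13.png

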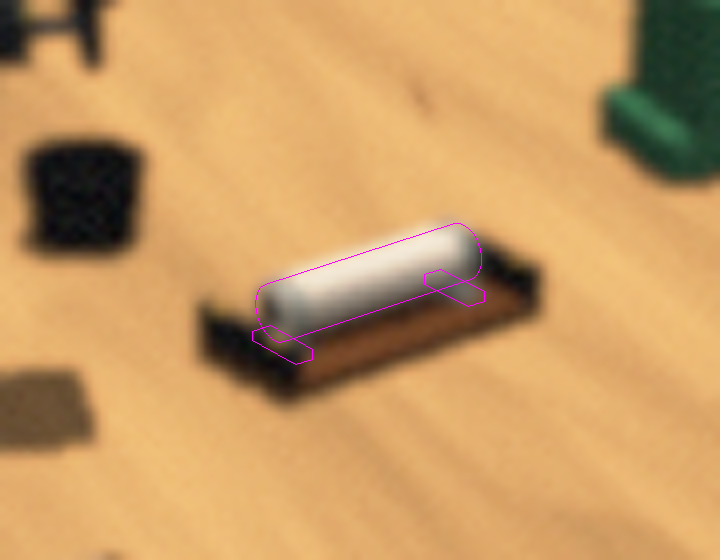

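View pics/t13.png

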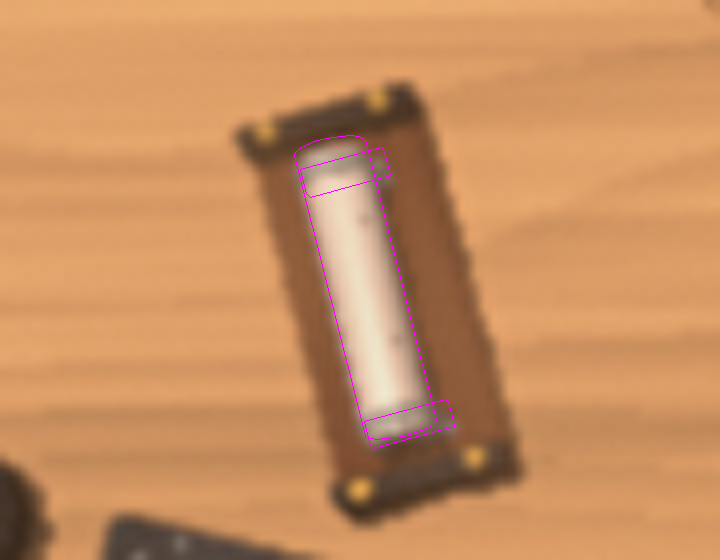

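```bash
python3 -m pendant '[{"jaw":0.06,"dx":0.001,"dy":-0.0017,"dz":-0.02,"ax":-0.5,"ay":0.6,"az":-0.9},{"jaw":0.06,"dx":0,"dy":0,"dz":-0.02,"ax":0,"ay":0,"az":0},{"jaw":0.06,"dx":0,"dy":0,"dz":-0.01,"ax":0,"ay":0,"az":0},{"jaw":0.06,"dx":0,"dy":0,"dz":0,"ax":0,"ay":0,"az":0},{"jaw":0.06,"dx":0,"dy":0,"dz":0,"ax":0,"ay":0,"az":0}]' 15; python3 st.py 434.3 302.8 22 -15; python3 ov.py s14 side 6 tube,.112,.4343,.3028,75,0
python3 - <<'E'
from fit import *
for n in("top","side"):
    im=optics.get_image(n)
    for o in [("c","tube",.090,.624,.2894,14.5,.008),("C","base",.124,.624,.289,14),("b","tube",.068,.445,-.2655,15,.008),("B","base",.102,.445,-.2655,15)]: print(n,o[0],*fit(im,*o[1:]))
E
```

```text
clock: 28.4
tool_pos: [0.4358, 0.3025, 0.038]
eef_rot: [0.795, 0.607, 0.001, 0.001]
contact_force: [0.4, -0.4, -0.7]
gripper_width: 0.685
t 28.4 pos [435.8 302.5  38. ] jaw -15.2 zax [ 2.1e-03  2.0e-04 -1.0e+00] F [ 0.4 -0.4 -0.7] w 60.4 q6 37.0
d [ -1.5   0.3 -16. ] az 0.2 0.2
tiltfix deg [-0.01  0.12  0.  ]
top c [622.3 289.9  14.7] 0.083
top C [621.5 287.6  14.6] 0.35
top b [ 442.3 -265.9   14.7] 0.08
top B [ 442.7 -265.4   15.8] 0.31
side c [625.3 291.5  13.4] 0.241
side C [625.3 291.3  12.7] 0.175
side b [ 447.  -264.5   14.4] 0.315
side B [ 445.9 -266.    14.8] 0.255
```

View pics/s14.png

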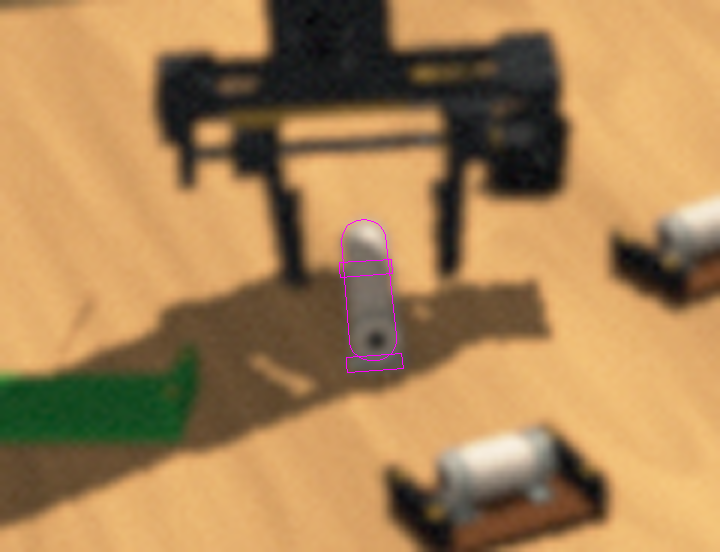

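```bash
python3 -m pendant '[{"jaw":0.06,"dx":-0.0015,"dy":0,"dz":-0.008,"ax":0,"ay":0.1,"az":0.2},{"jaw":0.05,"dx":0,"dy":0,"dz":-0.006,"ax":0,"ay":0,"az":0},{"jaw":0.03,"dx":0,"dy":0,"dz":-0.001,"ax":0,"ay":0,"az":0},{"jaw":0.015,"dx":0,"dy":0,"dz":0,"ax":0,"ay":0,"az":0},{"jaw":0.015,"dx":0,"dy":0,"dz":0,"ax":0,"ay":0,"az":0},{"jaw":0.015,"dx":0,"dy":0,"dz":0,"ax":0,"ay":0,"az":0},{"jaw":0.015,"dx":0,"dy":0,"dz":0,"ax":0,"ay":0,"az":0},{"jaw":0.015,"dx":0,"dy":0,"dz":0,"ax":0,"ay":0,"az":0}]' 18; python3 st.py 429.6 -74 120 73
```

```text
clock: 29.55
tool_pos: [0.4343, 0.3027, 0.0227]
eef_rot: [0.793, 0.609, 0.001, 0.0]
contact_force: [0.6, -0.6, -1.4]
gripper_width: 0.245
t 29.55 pos [434.3 302.7  22.7] jaw -15.0 zax [ 1.5e-03  8.0e-04 -1.0e+00] F [ 0.6 -0.6 -1.4] w 21.6 q6 37.0
d [  -4.7 -376.7   97.3] az 88.0 88.0
tiltfix deg [-0.04  0.09  0.  ]
```

```bash
python3 -m pendant '[{"jaw":0.015,"dx":0,"dy":0,"dz":0.015,"ax":0,"ay":0,"az":0},{"jaw":0.015,"dx":0,"dy":0,"dz":0.03,"ax":0,"ay":0,"az":0},{"jaw":0.015,"dx":0,"dy":0,"dz":0.03,"ax":0,"ay":0,"az":0},{"jaw":0.015,"dx":0,"dy":-0.02,"dz":0.015,"ax":0,"ay":0,"az":5},{"jaw":0.015,"dx":0,"dy":-0.04,"dz":0,"ax":0,"ay":0,"az":9.5},{"jaw":0.015,"dx":0,"dy":-0.04,"dz":0,"ax":0,"ay":0,"az":9.5},{"jaw":0.015,"dx":0,"dy":-0.04,"dz":0,"ax":0,"ay":0,"az":9.5},{"jaw":0.015,"dx":0,"dy":-0.04,"dz":0,"ax":0,"ay":0,"az":9.5}]' 18; python3 st.py 429.6 -74 120 73
```

```text
clock: 30.55
tool_pos: [0.4346, 0.1198, 0.1234]
eef_rot: [0.503, 0.864, 0.005, 0.002]
contact_force: [0.7, -0.1, -0.1]
gripper_width: 0.243
t 30.55 pos [434.6 119.8 123.4] jaw 29.6 zax [ 0.0084  0.0058 -0.9999] F [ 0.7 -0.1 -0.1] w 21.4 q6 -30.0
d [  -5.  -193.8   -3.4] az 43.4 43.4
tiltfix deg [-0.33  0.48  0.  ]
```

```bash
python3 -m pendant '[{"jaw":0.015,"dx":-0.001,"dy":-0.04,"dz":0,"ax":-0.3,"ay":0.5,"az":9},{"jaw":0.015,"dx":-0.001,"dy":-0.04,"dz":0,"ax":0,"ay":0,"az":9},{"jaw":0.015,"dx":-0.001,"dy":-0.04,"dz":0,"ax":0,"ay":0,"az":9},{"jaw":0.015,"dx":-0.001,"dy":-0.036,"dz":0,"ax":0,"ay":0,"az":8},{"jaw":0.015,"dx":-0.001,"dy":-0.022,"dz":-0.005,"ax":0,"ay":0,"az":5},{"jaw":0.015,"dx":0,"dy":-0.009,"dz":-0.01,"ax":0,"ay":0,"az":2},{"jaw":0.015,"dx":0,"dy":0,"dz":-0.01,"ax":0,"ay":0,"az":0},{"jaw":0.015,"dx":0,"dy":0,"dz":0,"ax":0,"ay":0,"az":0}]' 18; python3 st.py 429.6 -74 46 73
```

```text
clock: 31.55
tool_pos: [0.4301, -0.0758, 0.1053]
eef_rot: [0.149, 0.989, 0.0, 0.005]
contact_force: [-0.4, -0.1, -1.2]
gripper_width: 0.243
t 31.55 pos [430.1 -75.8 105.3] jaw 72.9 zax [ 0.009  -0.0011 -1.    ] F [-0.4 -0.1 -1.2] w 21.4 q6 -99.0
d [ -0.5   1.8 -59.3] az 0.1 0.1
tiltfix deg [0.06 0.52 0.  ]
```

```bash
python3 -m pendant '[{"jaw":0.015,"dx":-0.0005,"dy":0.0018,"dz":-0.02,"ax":0,"ay":0.5,"az":0},{"jaw":0.015,"dx":0,"dy":0,"dz":-0.02,"ax":0,"ay":0,"az":0},{"jaw":0.015,"dx":0,"dy":0,"dz":-0.014,"ax":0,"ay":0,"az":0},{"jaw":0.015,"dx":0,"dy":0,"dz":-0.004,"ax":0,"ay":0,"az":0},{"jaw":0.015,"dx":0,"dy":0,"dz":0,"ax":0,"ay":0,"az":0},{"jaw":0.015,"dx":0,"dy":0,"dz":0,"ax":0,"ay":0,"az":0}]' 18; python3 st.py 429.6 -74 31 73
```

```text
clock: 32.3
tool_pos: [0.4313, -0.0719, 0.049]
eef_rot: [0.148, 0.989, -0.001, 0.003]
contact_force: [-0.4, -0.2, -0.1]
gripper_width: 0.241
t 32.3 pos [431.3 -71.9  49. ] jaw 72.9 zax [ 0.0046 -0.0031 -1.    ] F [-0.4 -0.2 -0.1] w 21.2 q6 -98.0
d [ -1.7  -2.1 -18. ] az 0.1 0.1
tiltfix deg [0.18 0.27 0.  ]
```

```bash
python3 -m pendant '[{"jaw":0.015,"dx":-0.0017,"dy":-0.002,"dz":-0.006,"ax":0.2,"ay":0.3,"az":0},{"jaw":0.015,"dx":0,"dy":0,"dz":-0.005,"ax":0,"ay":0,"az":0},{"jaw":0.015,"dx":0,"dy":0,"dz":-0.002,"ax":0,"ay":0,"az":0},{"jaw":0.015,"dx":0,"dy":0,"dz":0,"ax":0,"ay":0,"az":0},{"jaw":0.015,"dx":0,"dy":0,"dz":0,"ax":0,"ay":0,"az":0}]' 18; python3 st.py 429.6 -74 31 73; python3 ov.py s15 side 6 tube,.112,.4296,-.074,163,.012 base,.146,.4308,-.074,163,0
```

```text
clock: 32.92
tool_pos: [0.4298, -0.0743, 0.0356]
eef_rot: [0.148, 0.989, 0.0, -0.0]
contact_force: [0.2, 0.6, -0.3]
gripper_width: 0.239
t 32.925 pos [429.8 -74.3  35.6] jaw 72.9 zax [ 0.e+00  2.e-04 -1.e+00] F [ 0.2  0.6 -0.3] w 21.0 q6 -98.0
d [-0.2  0.3 -4.6] az 0.1 0.1
tiltfix deg [-0.01  0.    0.  ]
```

View pics/s15.png

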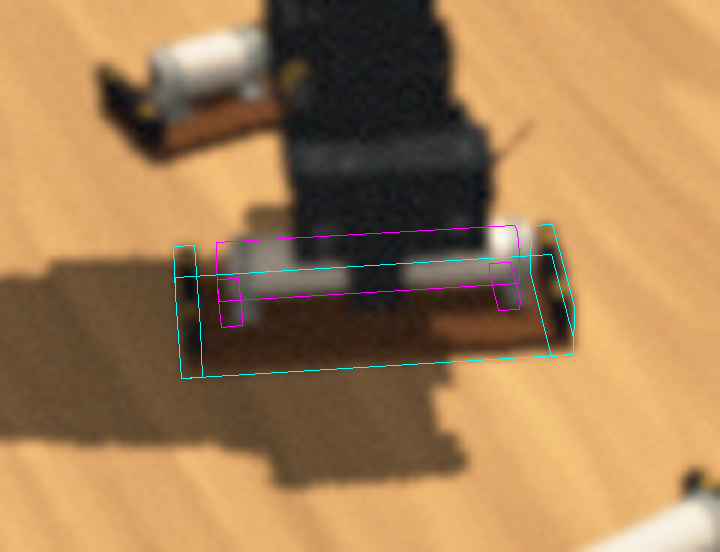

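```bash
python3 -m pendant '[{"jaw":0.015,"dx":-0.0038,"dy":0.001,"dz":0,"ax":0,"ay":0,"az":0},{"jaw":0.015,"dx":0,"dy":0,"dz":0,"ax":0,"ay":0,"az":0},{"jaw":0.015,"dx":0,"dy":0,"dz":0,"ax":0,"ay":0,"az":0}]' 18; python3 st.py 425.8 -73 31 73; python3 ov.py s16 side 8 tube,.112,.4296,-.074,163,.012; python3 ov.py t16 top 8  tube,.112,.4296,-.074,163,.012
```

```text
clock: 33.35
tool_pos: [0.4257, -0.0732, 0.0358]
eef_rot: [0.148, 0.989, 0.0, 0.0]
contact_force: [0.8, 0.1, -1.1]
gripper_width: 0.243
t 33.35 pos [425.7 -73.2  35.8] jaw 72.9 zax [ 3.e-04  1.e-04 -1.e+00] F [ 0.8  0.1 -1.1] w 21.4 q6 -98.0
d [ 0.1  0.2 -4.8] az 0.1 0.1
tiltfix deg [-0.    0.02  0.  ]
```

View pics/s16.png

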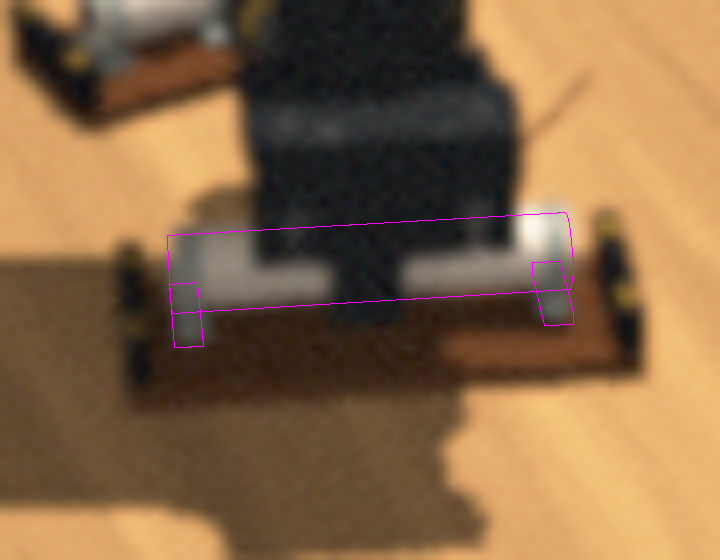

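View pics/t16.png

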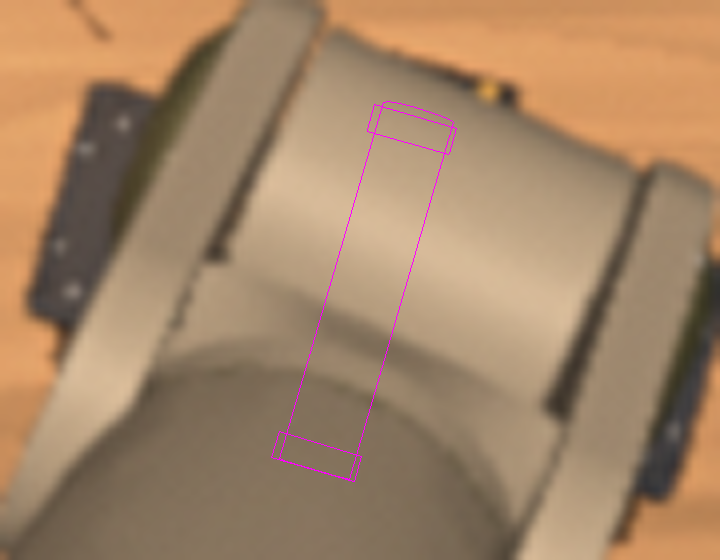

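```bash
python3 -m pendant '[{"jaw":0.015,"dx":-0.0003,"dy":0,"dz":-0.003,"ax":0,"ay":0,"az":0},{"jaw":0.015,"dx":0,"dy":0,"dz":-0.001,"ax":0,"ay":0,"az":0},{"jaw":0.015,"dx":0,"dy":0,"dz":-0.001,"ax":0,"ay":0,"az":0},{"jaw":0.015,"dx":0,"dy":0,"dz":-0.001,"ax":0,"ay":0,"az":0},{"jaw":0.015,"dx":0,"dy":0,"dz":-0.001,"ax":0,"ay":0,"az":0},{"jaw":0.015,"dx":0,"dy":0,"dz":0,"ax":0,"ay":0,"az":0}]' 18; python3 st.py 425.8 -73 31 73;python3 -m pendant '[{"jaw":0.015,"dx":0,"dy":0,"dz":-0.001,"ax":0,"ay":0,"az":0},{"jaw":0.015,"dx":0,"dy":0,"dz":-0.001,"ax":0,"ay":0,"az":0},{"jaw":0.015,"dx":0,"dy":0,"dz":0,"ax":0,"ay":0,"az":0}]' 18 >/dev/null; python3 st.py 425.8 -73 31 73
```

```text
clock: 34.2
tool_pos: [0.4256, -0.0732, 0.0307]
eef_rot: [0.148, 0.989, -0.0, 0.0]
contact_force: [0.5, -0.4, -0.4]
gripper_width: 0.243
t 34.2 pos [425.6 -73.2  30.7] jaw 73.0 zax [ 3.e-04 -3.e-04 -1.e+00] F [ 0.5 -0.4 -0.4] w 21.4 q6 -98.0
d [0.2 0.2 0.3] az 0.0 0.0
tiltfix deg [0.02 0.02 0.  ]
t 34.575 pos [425.7 -73.3  30.6] jaw 73.0 zax [ 5.e-04 -7.e-04 -1.e+00] F [-0.1 -0.5 -0.6] w 21.4 q6 -98.0
d [0.1 0.3 0.4] az 0.0 0.0
tiltfix deg [0.04 0.03 0.  ]
```

```bash
python3 -m pendant '[{"jaw":0.026,"dx":0,"dy":0,"dz":0,"ax":0,"ay":0,"az":0},{"jaw":0.035,"dx":0,"dy":0,"dz":0,"ax":0,"ay":0,"az":0},{"jaw":0.06,"dx":0,"dy":0,"dz":0,"ax":0,"ay":0,"az":0},{"jaw":0.06,"dx":0,"dy":0,"dz":0,"ax":0,"ay":0,"az":0},{"jaw":0.06,"dx":0,"dy":0,"dz":0.015,"ax":0,"ay":0,"az":0},{"jaw":0.06,"dx":0,"dy":0,"dz":0.03,"ax":0,"ay":0,"az":0},{"jaw":0.06,"dx":0,"dy":0,"dz":0.04,"ax":0,"ay":0,"az":0},{"jaw":0.06,"dx":0,"dy":0.02,"dz":0.05,"ax":0,"ay":0,"az":0}]' 18
python3 -m pendant '[{"jaw":0.06,"dx":-0.01,"dy":0.05,"dz":0.01,"ax":0,"ay":0,"az":0},{"jaw":0.06,"dx":-0.01,"dy":0.06,"dz":0,"ax":0,"ay":0,"az":0},{"jaw":0.06,"dx":-0.01,"dy":0.06,"dz":0,"ax":0,"ay":0,"az":0},{"jaw":0.06,"dx":-0.01,"dy":0.06,"dz":0,"ax":0,"ay":0,"az":0},{"jaw":0.06,"dx":-0.01,"dy":0.06,"dz":0,"ax":0,"ay":0,"az":0},{"jaw":0.06,"dx":-0.01,"dy":0.06,"dz":0,"ax":0,"ay":0,"az":0},{"jaw":0.06,"dx":-0.01,"dy":0.06,"dz":0,"ax":0,"ay":0,"az":0},{"jaw":0.06,"dx":-0.01,"dy":0.05,"dz":0,"ax":0,"ay":0,"az":0}]' 18
python3 -m pendant '[{"jaw":0.06,"dx":-0.01,"dy":0.03,"dz":0.01,"ax":0,"ay":0,"az":0},{"jaw":0.06,"dx":0,"dy":0.01,"dz":0,"ax":0,"ay":0,"az":0},{"jaw":0.06,"dx":0,"dy":0,"dz":0,"ax":0,"ay":0,"az":0},{"jaw":0.06,"dx":0,"dy":0,"dz":0,"ax":0,"ay":0,"az":0}]' 18
python3 - <<'E'
from fit import *
O=[("a","tube",.046,.426,.098,6,.008),("A","base",.080,.425,.097,6),("b","tube",.068,.445,-.2655,15,.008),("B","base",.102,.445,-.2655,15),("c","tube",.090,.624,.2894,14.5,.008),("C","base",.124,.624,.289,14),("d","tube",.112,.4296,-.074,163,.008),("D","base",.146,.4296,-.074,163)]
for n in("top","side"):
    im=optics.get_image(n);cv2.imwrite(f"pics/{n}20.png",im["pixels"][:,:,::-1])
    c=[]
    for x,y in((.425,.097),(.445,-.265),(.624,.289),(.43,-.074)):
        u,v=map(int,w2px(im,(x,y,.015)));c.append(cv2.resize(im["pixels"][v-35:v+35,u-50:u+50,::-1],None,fx=4,fy=4,interpolation=cv2.INTER_CUBIC))
    cv2.imwrite(f"pics/{n}21.png",np.vstack([np.hstack(c[:2]),np.hstack(c[2:])]))
    for o in O: print(n,o[0],*fit(im,*o[1:]))
E
```

```text
clock: 35.58
tool_pos: [0.424, -0.0529, 0.166]
eef_rot: [0.149, 0.989, 0.001, -0.003]
contact_force: [0.0, 0.3, 0.7]
gripper_width: 0.684
clock: 36.58
tool_pos: [0.3415, 0.4183, 0.1805]
eef_rot: [0.152, 0.988, 0.001, 0.002]
contact_force: [0.2, 0.6, 0.7]
gripper_width: 0.683
clock: 37.08
tool_pos: [0.3302, 0.4601, 0.1888]
eef_rot: [0.15, 0.989, -0.0, 0.002]
contact_force: [-0.8, 0.2, -0.4]
gripper_width: 0.679
top a [423.3  98.    7. ] 0.08
top A [423.5  96.2   7.5] 0.269
top b [ 442.5 -265.6   14. ] 0.083
top B [ 442.9 -265.7   15.4] 0.279
top c [622.7 290.1  13.8] 0.097
top C [621.3 287.9  15.1] 0.311
top d [427.2 -74.1 163.3] 0.067
top D [428.4 -74.1 163.2] 0.317
side a [428.9 100.2   5.1] 0.302
side A [426.5  99.5   4.4] 0.144
side b [ 447.  -264.5   14.6] 0.307
side B [ 445.8 -265.1   14.9] 0.239
side c [624.4 290.9  14.9] 0.256
side C [624.9 291.   13.3] 0.168
side d [430.3 -73.1 164.3] 0.126
side D [431.1 -73.3 163. ] 0.186
```

View pics/side21.png

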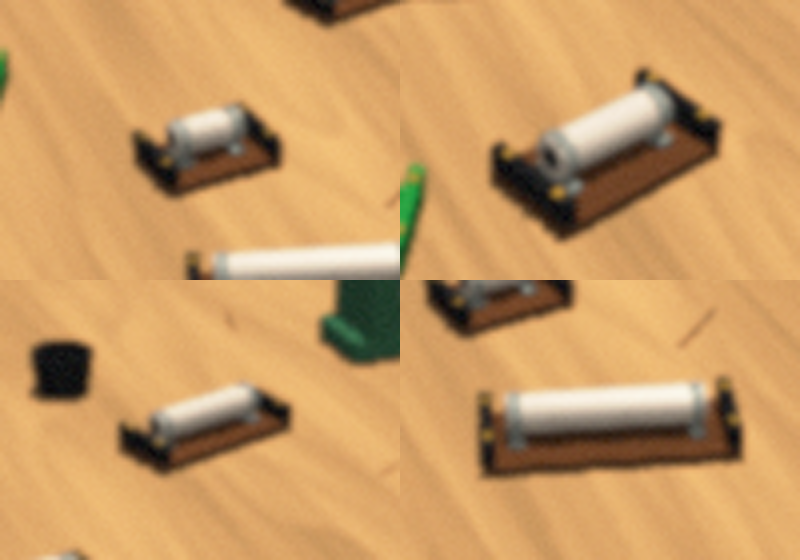

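View pics/top21.png

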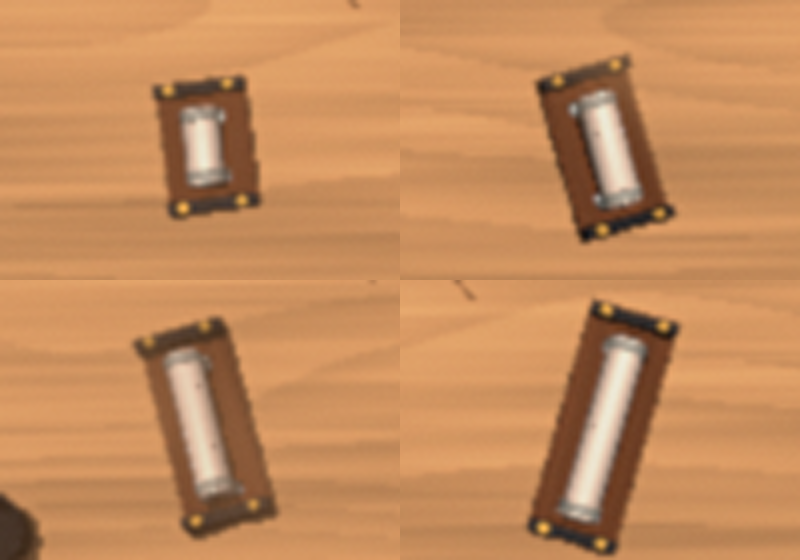

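View pics/top20.png

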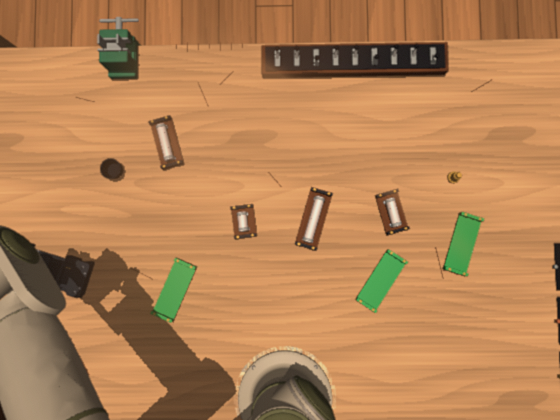

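All four tubes sit flat and centred to within about 2 mm. The cup at (112,169) px and the plug at (454,177) px have not moved, so I am handing in.

```bash
python3 -c "
from station import ctrl
print(ctrl.finish_job())"
```

```text
the job is handed in; nothing more can be done
None
```

All four tubes are on their matching bases, placed in order from shortest to longest. I lowered each one until it touched the plate before opening the jaws. I handed the job in at about 37 s, with the gripper well clear of everything.

**Last checks:**
- **Position:** In both camera views each tube lies lengthwise between the cheeks, with its feet on the plate. The fitted tube and base centres agree within about 2.5 mm and 1.5°. The biggest offsets are tube_c from above (2.6 mm) and tube_a from the side (2.5 mm).
- **Fit quality:** These final fits were looser than the ones made at the start, because a seated tube hides part of its base. The two cameras also disagree by 2–5 mm in absolute position, so only the tube-to-base offsets count.
- **tube_d:** Just before lowering, the side view showed it about 4 mm off centre along its length. I shifted it before setting it down.
- **Forces:** Every reading I took of the force on the tool stayed under about 2 N.
- **Other objects:** The plug, cup and green look-alikes appear where they were in the top view.

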